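# Close the lamp modules and hang up the puller

### The arm

A 6-joint arm with a two-finger parallel gripper is mounted at the origin on the work surface. World frame = base frame: x ahead of the robot, y to its left, z up, the work surface at z = 0. Lengths are in m, angles in rad, forces in N, time in s.
With the tool pointing down it reaches from about 0.35 to 0.775 m from the base axis. Payload 5.5 kg.
Tool frame: the origin (TCP) lies at the very end of the fingers, on their centre line; the grasp point (between the pads) lies behind it (bot.grip_point_offset is the z of the grasp point in the tool frame, in m); z points along the fingers, y is the line along which they close (so a half turn about z gives the same grasp; the last joint's range is limited). The gripper opens to 85 mm and grips with 20 to 120 N. Pads are 22 mm wide; open, the fingers measure 114 mm over their backs; the gripper's body (76 mm by 85 mm) begins 54 mm behind the grasp point. The pads swing forward as they close: fully open they stand 13 mm farther back than shut.
Start: joints at [1.129, 0.313, 0.046, 1.304, 0, 1.431], TCP at [0.171, 0.549, 0.231] pointing down, gripper open.
Joint ranges: [-2.76, 2.76], [-0.86, 1.69], [-1.03, 1.26], [-2.2, 2.34], [-1.47, 1.5], [-3.14, 3.14]. Speed limits (rad/s): [2.57, 2.57, 3.14, 3.14, 3.14, 3.14].

### API

Orientations are given as [roll, pitch, yaw] about the fixed x, y, z axes, in that order (R = Rz(yaw) Ry(pitch) Rx(roll)).
In Python, from plant import bot gives the robot as it stands.
- The arm moves only by the tool arm_command, never from a script. Its argument "series" is a list that holds one entry, the list of rows, each a list of 6 numbers: the shift along the world's x, y, z in m, then the turn, a rotation vector about the world's x, y, z in rad. A call has exactly 5 rows; each row is the pose to reach, as a shift and turn from the pose commanded when the call began; what a row does not reach only later rows make up. A row lasts 1/10 s, in which the tool goes at most 50 mm and 8.59 degrees, less where a joint would pass 70% of its speed; a pose out of reach is approached as far as the arm can. A call with a gripper value outside its range is refused whole. "grip" is the finger opening in m, from 0 to 0.0854, set as the call begins (left out, the last holds). The fingers move at their own pace and stop on an object; "grip_force" is the grip in N (left out, the last holds). Time passes only in rows, so rows that repeat a pose let the fingers close, or fill a call up. It gives the time, the measured TCP pose, the force, the opening and the grip force at its end, in the units of the state.
- bot.get_state(): the state, without advancing time (a new reading comes with each control period).
- bot.camera(name): name is "scene" or "side" or "wrist"; returns a dict with "pixels" (420x560x3 uint8, blue, green, red), "camera_matrix" (3x3 intrinsics, pixels), "view" (4x4, takes a point from world to camera coordinates); the wrist camera has in their place "mount" (4x4, takes a point from camera to tool coordinates, whose origin is the TCP and whose axes are the flange's). Camera axes: x right, y down, z forward; pixel columns grow to the right and rows downward; lengths in m; the calibration is good to about 2 mm. The wrist camera is an equidistant fisheye: a pixel r from the principal point sees the ray r / f radians off the axis. A picture is of the moment at which its call begins: read the wrist's pose just before it. There is no depth.
- bot.close_job(): hands the job in; it is judged then, once.
The state is a dict: "time_s": time; "joint_positions": joint angles; "qvel": joint speeds; "effort": joint torques, N m; "tool_pos": TCP position; "orientation": TCP orientation; "wrist_force": force on the tool from outside, world axes, zero at the start; "moment": the same for the moment, N m; "grip_width": finger opening in m; "grasp_force": force on a finger pad.
Only numpy, scipy, OpenCV 4.12 (cv2) and the standard library are available. Lean on these libraries where they do the work, as an engineer would, in place of code of your own. Each camera call takes 0.05 s, during which the arm holds its last target. There are 200 camera calls.

### The job

Close up the lamp modules for tonight's show: lift each cover plate out of the grey tray by its handle and set it flat on the module whose rim has the colour of its handle, with all edges flush; a module with no cover in the tray stays open. Tidy up by hanging the lamp puller by its eye on the hook of the grey bracket, free of the gripper, and leave the amber bulbs and the brass terminal post where they stand.

Things in the scene. Friction and masses are not known exactly. Their poses are not given: they have to be found in the camera images.
- cover_red: Loose steel cover plate with a red bar handle, 0.12 kg; it may be absent. Plate 90 (x) x 66 (y) x 8 mm thick; the bar on top of its middle is 46 (x) x 12 (y) x 24 mm high. Origin: centre of the plate's underside; z up through the handle. Starts flat in the tray, handle up. It looks the same after a half turn.
- cover_yellow: Loose steel cover plate with a yellow bar handle, 0.12 kg; it may be absent. Plate 90 (x) x 66 (y) x 8 mm thick; the bar on top of its middle is 46 (x) x 12 (y) x 24 mm high. Origin: centre of the plate's underside; z up through the handle. Starts flat in the tray, handle up. It looks the same after a half turn.
- cover_blue: Loose steel cover plate with a blue bar handle, 0.12 kg; it may be absent. Plate 90 (x) x 66 (y) x 8 mm thick; the bar on top of its middle is 46 (x) x 12 (y) x 24 mm high. Origin: centre of the plate's underside; z up through the handle. Starts flat in the tray, handle up. It looks the same after a half turn.
- cover_green: Loose steel cover plate with a green bar handle, 0.12 kg; it may be absent. Plate 90 (x) x 66 (y) x 8 mm thick; the bar on top of its middle is 46 (x) x 12 (y) x 24 mm high. Origin: centre of the plate's underside; z up through the handle. Starts flat in the tray, handle up. It looks the same after a half turn.
- module_red: Lamp module screwed to the bench (fixed): open-topped box 90 (x) x 66 (y) x 50 mm high with a lamp lying inside below the rim; bare metal below, the upper 24 mm and the rim painted red. The rim is 7 mm wide, level, at z = 50 mm. Origin: centre of the underside; z up.
- module_yellow: Lamp module screwed to the bench (fixed): open-topped box 90 (x) x 66 (y) x 50 mm high with a lamp lying inside below the rim; bare metal below, the upper 24 mm and the rim painted yellow. The rim is 7 mm wide, level, at z = 50 mm. Origin: centre of the underside; z up.
- module_blue: Lamp module screwed to the bench (fixed): open-topped box 90 (x) x 66 (y) x 50 mm high with a lamp lying inside below the rim; bare metal below, the upper 24 mm and the rim painted blue. The rim is 7 mm wide, level, at z = 50 mm. Origin: centre of the underside; z up.
- module_green: Lamp module screwed to the bench (fixed): open-topped box 90 (x) x 66 (y) x 50 mm high with a lamp lying inside below the rim; bare metal below, the upper 24 mm and the rim painted green. The rim is 7 mm wide, level, at z = 50 mm. Origin: centre of the underside; z up.
- tray: Grey open tray (fixed), outside 262 (x) x 212 (y) x 36 mm high, walls and floor 6 mm thick. Origin: centre of the underside.
- puller: Loose steel lamp puller, 0.12 kg, lying flat; either face may be up. Straight grip along its x, 84 mm long (x from -42 to 42), 16 mm wide (y), 12 mm thick (z), black rubber in the middle; a round eye at the +x end, a two-pronged fork 34 mm wide at the -x end (to x = -76). Origin: middle of the grip, at mid thickness, near the centre of mass.
- puller_eye (a point): Centre of the puller's eye, 60 mm from its origin along +x: a ring of 8 mm round bar, hole 26 mm across, outside 42 mm, in the puller's x-y plane.
- bracket: Grey enamel lamp bracket (fixed): foot 100 x 80 x 6 mm and post 16 x 30 mm, 226 mm high, with a steel hook of 8 mm round bar that points along its -x. Origin: underside, below the root of the hook; z up.
- hook_tip (a point): Upper end of the hook's upturned tip, 239 mm above the bench, 81 mm along -x of the bracket's origin. The tip is nearly upright and rises 45 mm above the bottom of the hook.
- hook_seat (a point): Bottom of the hook (axis of the bar), 190 mm above the bench, 58 mm along -x of the bracket's origin: the bar rises gently from here to the post at +x (205 mm high there). A hung eye rests on the bar somewhere between here and the post, its centre about 9 mm below the bar's axis.
- bulb0: Spare halogen bulb in amber glass, diameter 34 mm, 68 mm high, standing loose on the stepped wooden rack; origin: centre of the underside.
- bulb1: Spare halogen bulb in amber glass, diameter 34 mm, 68 mm high, standing loose on the stepped wooden rack; origin: centre of the underside.
- bulb2: Spare halogen bulb in amber glass, diameter 34 mm, 68 mm high, standing loose on the stepped wooden rack; origin: centre of the underside.
- terminal_post: Squat brass terminal post, diameter 32 mm, 38 mm high, standing loose among the modules; origin: centre of the underside.
Not all that is in view belongs to the job. What is shaped like the cover_yellow but purple is not meant.

How it is judged:
At the end, for the whole second after the job is handed in: Each cover present lies flat (3.5 degrees), handle up, on the module of its colour, centres within 6 mm, edges within 5 degrees; the puller hangs eye upwards (within 20 degrees of upright), its eye over the arm of the hook between tip and post; all released, at rest but for a slight sway (horizontal distance between cover_red and module_red below 0.006 m and angle between the x axis of cover_red and the x axis of module_red, either way round below 0.09 rad and z of cover_red in the frame of module_red between 0.046 and 0.053 m and angle between each of cover_red, cover_yellow, cover_blue, cover_green's own z axis and vertical below 0.06 rad and linear speed of each of cover_red, cover_yellow, cover_blue, cover_green below 0.02 m/s and horizontal distance between cover_yellow and module_yellow below 0.006 m and angle between the x axis of cover_yellow and the x axis of module_yellow, either way round below 0.09 rad and z of cover_yellow in the frame of module_yellow between 0.046 and 0.053 m and horizontal distance between cover_blue and module_blue below 0.006 m and angle between the x axis of cover_blue and the x axis of module_blue, either way round below 0.09 rad and z of cover_blue in the frame of module_blue between 0.046 and 0.053 m and horizontal distance between cover_green and module_green below 0.006 m and angle between the x axis of cover_green and the x axis of module_green, either way round below 0.09 rad and z of cover_green in the frame of module_green between 0.046 and 0.053 m and x of puller_eye in the frame of bracket between -0.085 and 0 m and y of puller_eye in the frame of bracket between -0.02 and 0.02 m and z of puller_eye in the frame of bracket between 0.165 and 0.212 m and angle between puller's own x axis and vertical below 0.35 rad and linear speed of puller below 0.12 m/s); the robot touches nothing.
It fails at once if an amber bulb (number 0) is knocked over or shoved more than 25 mm (distance of bulb0 from where it was at the start of the episode above 0.025 m or angle between bulb0's own z axis and vertical above 0.6 rad).
It fails at once if an amber bulb (number 1) is knocked over or shoved more than 25 mm (distance of bulb1 from where it was at the start of the episode above 0.025 m or angle between bulb1's own z axis and vertical above 0.6 rad).
It fails at once if an amber bulb (number 2) is knocked over or shoved more than 25 mm (distance of bulb2 from where it was at the start of the episode above 0.025 m or angle between bulb2's own z axis and vertical above 0.6 rad).
It fails at once if the brass terminal post is shoved more than 25 mm or knocked over (distance of terminal_post from where it was at the start of the episode above 0.025 m or angle between terminal_post's own z axis and vertical above 0.6 rad).
Of cover_red, cover_yellow, cover_blue, cover_green only 3 to 4 are there at a start; the rules pass over those that are not, and their reading is None.
At some moment in a run one of puller may be knocked a few centimetres aside while the robot is not near it.
Once in a run the grip may slacken for a moment while it holds something.
It also fails if it takes over 208 s, if anything falls off the work surface, if the arm or the gripper's body presses on something with over 40 N, if the wrist force passes 120 N, or if a joint passes its speed limit or range.

## Working session

There is one attempt and no reset: what is moved stays moved. The work goes in short steps, Python scripts to look and compute and a tool call to move; the robot and the scene stay as the last step left them, time stands still between calls to the robot, and variables do not carry over. Pictures are saved under pics/ and viewed, at most 14 in all, crops included, and the job is handed in when it is done.

Besides the shell and the picture viewer there is one more tool, called after "Emit:" as name(argument=value, ...) on one line, values as JSON. arm_command: Moves the arm, as the interface text tells. Its arguments: {"type":"object","properties":{"series":{"type":"array","items":{"type":"array","items":{"type":"array","items":{"type":"number"}}}},"grip":{"type":"number"},"grip_force":{"type":"number"}},"required":["series"]}

```bash
ls; mkdir -p pics; python3 - <<'E'
from plant import bot
import cv2
s=bot.get_state(); print(s['tool_pos'],s['orientation'],s['grip_width'],bot.grip_point_offset)
for n in ["scene","side","wrist"]:
    c=bot.camera(n); cv2.imwrite(f"pics/{n}0.png",c['pixels']); print(n,c['camera_matrix'],c.get('view'),c.get('mount'))
E
```

```text
pics
[0.17069345 0.54852092 0.23041254] [-3.13975371e+00 -2.65775007e-04  2.83978123e+00] 0.08520914244764978 -0.0187
scene [[384.9333771    0.         279.44549411]
 [  0.         384.9333771  203.17810887]
 [  0.           0.           1.        ]] [[ 0.50799728  0.8613227  -0.00787184 -0.27043903]
 [ 0.62058212 -0.37231864 -0.69011351 -0.2131472 ]
 [-0.59734127  0.34569066 -0.72365833  1.28977997]
 [ 0.          0.          0.          1.        ]] None
side [[503.23568239   0.         283.41702103]
 [  0.         503.23568239 206.20068557]
 [  0.           0.           1.        ]] [[ 0.9983607  -0.05702091  0.00495213 -0.52609811]
 [-0.02859215 -0.57181562 -0.81988376  0.13429073]
 [ 0.04958222  0.81839814 -0.57250859  1.20687245]
 [ 0.          0.          0.          1.        ]] None
wrist [[325.1922621    0.         277.19676058]
 [  0.         325.1922621  207.8830995 ]
 [  0.           0.           1.        ]] None [[-6.62352231e-04 -9.64923386e-01 -2.62530798e-01  6.59769201e-02]
 [ 9.99999099e-01 -9.45670314e-04  9.52832085e-04  7.11653215e-04]
 [-1.16767754e-03 -2.62529931e-01  9.64923143e-01 -1.42389053e-01]
 [ 0.00000000e+00  0.00000000e+00  0.00000000e+00  1.00000000e+00]]
```

View pics/scene0.png

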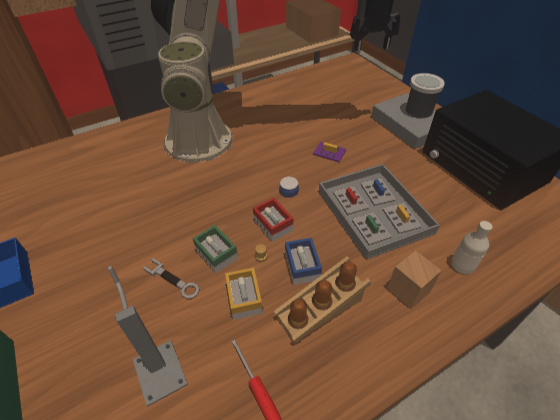

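View pics/side0.png

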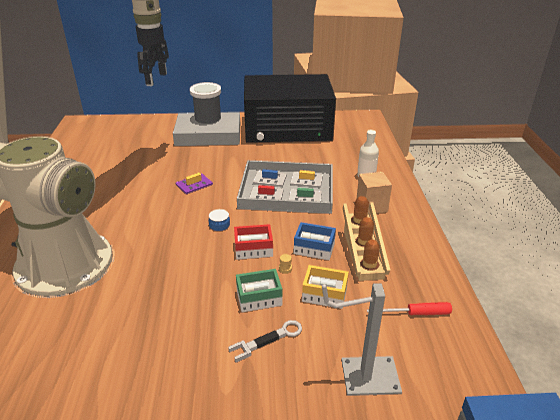

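View pics/wrist0.png

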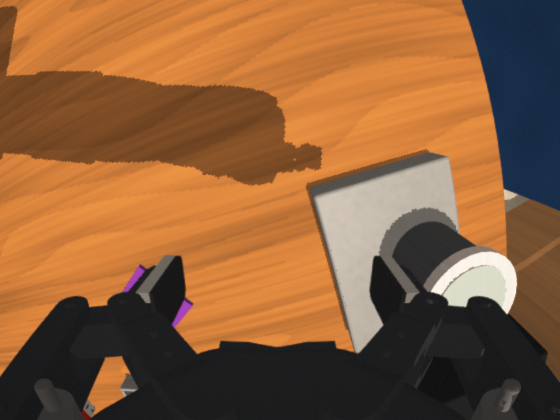

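All four covers are in the tray and the purple decoy is outside it. In the scene view the modules are at red (273,217), green (215,247), yellow (243,292) and blue (303,260). The puller is at (175,280), the bracket at (160,370), the bulbs at about (323,290) and the post at (261,253). Next I'll measure coarse positions.

```bash
cat > h.py <<'E'
import numpy as np, cv2
from scipy.spatial.transform import Rotation as R
from plant import bot
def grab(n):
    s=bot.get_state(); c=bot.camera(n); c['n']=n
    if n=='wrist':
        T=np.eye(4); T[:3,:3]=R.from_euler('xyz',s['orientation']).as_matrix(); T[:3,3]=s['tool_pos']
        c['cw']=T@np.array(c['mount'])
    else: c['cw']=np.linalg.inv(c['view'])
    return c
def rays(c,px):
    px=np.atleast_2d(np.asarray(px,float)); K=c['camera_matrix']
    u=(px-[K[0,2],K[1,2]])/K[0,0]
    if c['n']=='wrist':
        r=np.linalg.norm(u,axis=1,keepdims=True)+1e-12
        d=np.hstack([u/r*np.sin(r),np.cos(r)])
    else: d=np.hstack([u,np.ones((len(u),1))])
    return c['cw'][:3,3], d@c['cw'][:3,:3].T
def toz(c,px,z):
    o,d=rays(c,px); return (o+d*((z-o[2])/d[:,2])[:,None])[:,:2]
def proj(c,P):
    P=np.atleast_2d(P); q=(P-c['cw'][:3,3])@c['cw'][:3,:3]; K=c['camera_matrix']
    if c['n']=='wrist':
        n=np.linalg.norm(q[:,:2],axis=1,keepdims=True)+1e-12; u=q[:,:2]/n*np.arctan2(n,q[:,2:])
    else: u=q[:,:2]/q[:,2:]
    return u*K[0,0]+[K[0,2],K[1,2]]
HUE={'red':(172,6),'yellow':(20,32),'blue':(105,125),'green':(55,90)}
def mask(c,col,smin=110,vmin=40):
    hsv=cv2.cvtColor(c['pixels'],cv2.COLOR_BGR2HSV); h,s,v=cv2.split(hsv); a,b=HUE[col]
    hm=(h>=a)&(h<=b) if a<b else (h>=a)|(h<=b)
    return (hm&(s>smin)&(v>vmin)).astype(np.uint8)
def blobs(m,amin=20):
    n,l,st,ce=cv2.connectedComponentsWithStats(m)
    return [(l==i,int(st[i,4]),ce[i]) for i in range(1,n) if st[i,4]>=amin]
E
python3 - <<'E'
from h import *
for n in ['scene','side']:
    c=grab(n)
    for col in HUE:
        for _,a,ce in blobs(mask(c,col)):
            if a<4000: print(n,col,a,ce.round(0),'z.03',toz(c,ce,.03)[0].round(3),'z.05',toz(c,ce,.045)[0].round(3))
c=grab('side')
for nm,p,z in [('eye',(292,328),.006),('fork',(238,348),.006),('hooktip',(325,289),.239),('posttop',(377,290),.226),('foot',(371,375),.006),('post',(286,257),.038),('bulbs0',(361,196),.1),('b2',(370,240),.08),('tray',(286,187),.036)]:
    print(nm,toz(c,p,z)[0].round(3))
E
```

```text
scene red 239 [223.  14.] z.03 [-0.883  0.498] z.05 [-0.845  0.483]
scene red 1399 [259.  14.] z.03 [-0.786  0.66 ] z.05 [-0.75   0.641]
scene red 511 [346.  11.] z.03 [-0.583  1.053] z.05 [-0.55   1.027]
scene red 113 [351. 195.] z.03 [0.494 0.252] z.05 [0.505 0.241]
scene red 613 [273. 216.] z.03 [0.448 0.029] z.05 [0.46  0.023]
scene red 653 [264. 399.] z.03 [ 0.828 -0.208] z.05 [ 0.833 -0.209]
scene blue 90 [219.  87.] z.03 [-0.227  0.181] z.05 [-0.202  0.172]
scene blue 22 [558. 174.] z.03 [0.732 0.818] z.05 [0.738 0.796]
scene blue 31 [379. 185.] z.03 [0.5   0.346] z.05 [0.511 0.334]
scene blue 1737 [ 14. 272.] z.03 [ 0.291 -0.575] z.05 [ 0.306 -0.57 ]
scene blue 178 [303. 256.] z.03 [0.596 0.028] z.05 [0.605 0.021]
side red 144 [266. 189.] z.03 [0.491 0.25 ] z.05 [0.491 0.227]
side red 720 [253. 237.] z.03 [0.454 0.036] z.05 [0.454 0.017]
side red 519 [430. 308.] z.03 [ 0.82  -0.222] z.05 [ 0.813 -0.236]
side yellow 26 [307. 172.] z.03 [0.616 0.34 ] z.05 [0.613 0.316]
side yellow 31 [193. 175.] z.03 [0.279 0.336] z.05 [0.283 0.311]
side yellow 52 [285. 257.] z.03 [ 0.529 -0.044] z.05 [ 0.528 -0.062]
side yellow 253 [325. 278.] z.03 [ 0.614 -0.119] z.05 [ 0.611 -0.135]
side blue 110 [269. 173.] z.03 [0.504 0.337] z.05 [0.503 0.312]
side blue 166 [219. 224.] z.03 [0.367 0.092] z.05 [0.369 0.072]
side blue 678 [314. 236.] z.03 [0.605 0.031] z.05 [0.603 0.012]
side blue 2386 [513. 407.] z.03 [ 0.895 -0.454] z.05 [ 0.886 -0.464]
eye [ 0.531 -0.238]
fork [ 0.421 -0.284]
hooktip [ 0.571 -0.366]
posttop [ 0.657 -0.36 ]
foot [ 0.671 -0.36 ]
post [ 0.53  -0.052]
bulbs0 [0.728 0.1  ]
b2 [ 0.723 -0.052]
tray [0.548 0.25 ]
```

Emit:
arm_command(series=[[[0.026,-0.03,0.02,0,0,0.03],[0.052,-0.06,0.04,0,0,0.06],[0.078,-0.09,0.06,0,0,0.09],[0.104,-0.12,0.08,0,0,0.12],[0.13,-0.15,0.1,0,0,0.15]]])

```text
time_s: 0.8
tool_pos: [0.3016, 0.3978, 0.3322]
orientation: [3.141, 0.0, 2.991]
wrist_force: [0.7, 0.9, 0.9]
grip_width: 0.0853
grasp_force: 0.0
```

Emit:
arm_command(series=[[[0.026,-0.03,0.004,0,0,0.03],[0.052,-0.06,0.008,0,0,0.06],[0.078,-0.09,0.012,0,0,0.09],[0.104,-0.12,0.016,0,0,0.12],[0.13,-0.15,0.02,0,0,0.15]]])

```text
time_s: 1.3
tool_pos: [0.4317, 0.2476, 0.3516]
orientation: [3.141, 0.0, 3.141]
wrist_force: [0.8, 1.3, -0.1]
grip_width: 0.0853
grasp_force: 0.0
```

Emit:
arm_command(series=[[[0.03,-0.03,0,0,0,0],[0.06,-0.06,0,0,0,0],[0.08,-0.09,0,0,0,0],[0.1,-0.12,0,0,0,0],[0.12,-0.12,0,0,0,0]]], grip=0.04)

```text
time_s: 1.8
tool_pos: [0.5519, 0.1256, 0.3514]
orientation: [-3.141, 0.0, 3.135]
wrist_force: [0.3, -0.3, -0.3]
grip_width: 0.0399
grasp_force: 0.0
```

```bash
python3 - <<'E'
from h import *
c=grab('wrist'); cv2.imwrite('pics/w1.png',c['pixels']); s=bot.get_state(); print(s['time_s'],s['tool_pos'],s['orientation'],s['joint_positions'])
for col in HUE:
    for m,a,ce in blobs(mask(c,col),60):
        print(col,a,ce.round(0),'z.038',toz(c,ce,.036)[0].round(3),'z.05',toz(c,ce,.05)[0].round(3))
E
```

```text
1.85 [0.55456348 0.12669157 0.35025464] [-3.14142259e+00  1.01465553e-03  3.13571996e+00] [ 8.36349129e-02  3.02174596e-01  3.19648773e-01  1.58727511e+00
 -2.60082810e-04  8.95075679e-02]
red 1394 [207. 100.] z.038 [0.452 0.028] z.05 [0.453 0.031]
red 349 [367. 127.] z.038 [0.492 0.255] z.05 [0.492 0.251]
red 146 [105. 299.] z.038 [ 0.781 -0.188] z.05 [ 0.772 -0.178]
yellow 145 [416.   5.] z.038 [0.297 0.336] z.05 [0.302 0.33 ]
yellow 210 [159. 155.] z.038 [ 0.529 -0.047] z.05 [ 0.528 -0.042]
yellow 1439 [112. 210.] z.038 [ 0.612 -0.138] z.05 [ 0.608 -0.13 ]
yellow 321 [409. 208.] z.038 [0.613 0.33 ] z.05 [0.609 0.324]
yellow 341 [169. 264.] z.038 [ 0.703 -0.049] z.05 [ 0.697 -0.044]
yellow 79 [250. 279.] z.038 [0.728 0.082] z.05 [0.72  0.083]
blue 85 [279.  55.] z.038 [0.391 0.13 ] z.05 [0.394 0.13 ]
blue 318 [420. 139.] z.038 [0.505 0.34 ] z.05 [0.505 0.334]
blue 1187 [207. 206.] z.038 [0.607 0.022] z.05 [0.603 0.025]
blue 716 [  7. 334.] z.038 [ 0.926 -0.536] z.05 [ 0.913 -0.515]
green 1010 [103. 116.] z.038 [ 0.463 -0.141] z.05 [ 0.464 -0.132]
green 212 [353. 200.] z.038 [0.6   0.238] z.05 [0.596 0.235]
```

View pics/w1.png

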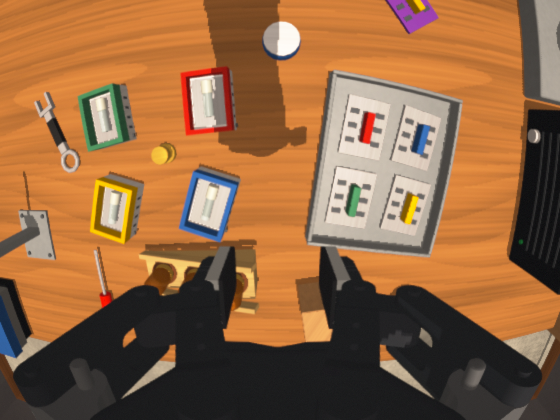

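The overview shows the tray handles clearly: red (367,127), blue (420,139), green (353,200) and yellow (409,208). The four modules are on the left, the puller's eye is at (68,160) and its fork at (42,100), and the bracket foot is at (37,235). Now closer views from straight above the modules and then the tray.

Emit:
arm_command(series=[[[0.01,-0.04,-0.02,0,0,0],[0.02,-0.08,-0.04,0,0,0],[0.03,-0.12,-0.06,0,0,0],[0.035,-0.16,-0.08,0,0,0],[0.035,-0.18,-0.1,0,0,0]]])

```text
time_s: 2.35
tool_pos: [0.5861, -0.0536, 0.2501]
orientation: [-3.141, -0.0, 3.138]
wrist_force: [-0.0, -0.3, -0.4]
grip_width: 0.0402
grasp_force: 0.0
```

Emit:
arm_command(series=[[[0,0,0,0,0,0],[0,0,0,0,0,0],[0,0,0,0,0,0],[0,0,0,0,0,0],[0,0,0,0,0,0]]])

```text
time_s: 2.85
tool_pos: [0.5864, -0.0499, 0.2524]
orientation: [-3.141, 0.002, 3.142]
wrist_force: [0.4, -0.2, -0.7]
grip_width: 0.0402
grasp_force: 0.0
```

```bash
cat >> h.py <<'E'
def rectpose(c,m,z):
    k=[p for p in cv2.findContours(m.astype(np.uint8),cv2.RETR_EXTERNAL,cv2.CHAIN_APPROX_NONE)[0]]
    k=max(k,key=cv2.contourArea)[:,0]; P=toz(c,k,z)
    hull=cv2.convexHull((P*1e4).astype(np.float32)); M=cv2.moments(hull)
    ce=np.array([M['m10'],M['m01']])/M['m00']/1e4
    (cx,cy),(w,h),a=cv2.minAreaRect(hull)
    if w<h: a+=90; w,h=h,w
    a=(a+90)%180-90
    return ce.round(4),np.array([cx,cy]).round(0)/1e4,round(a,1),round(w/10,1),round(h/10,1)
def look(z,amin=150):
    s=bot.get_state(); print(s['time_s'],s['tool_pos'].round(4),s['orientation'].round(4))
    c=grab('wrist')
    for col in HUE:
        for m,a,ce in blobs(cv2.morphologyEx(mask(c,col),cv2.MORPH_CLOSE,np.ones((3,3),np.uint8)),amin): print(col,a,ce.round(0),*rectpose(c,m,z))
    return c
E
python3 - <<'E'
from h import *
c=look(.038); cv2.imwrite('pics/w2.png',c['pixels'])
E
```

```text
2.85 [ 0.5864 -0.0499  0.2524] [-3.1414e+00  1.8000e-03  3.1415e+00]
red 2440 [349.  62.] [0.4525 0.0296] [0.4524 0.0296] 4.1 94.1 71.4
red 519 [506. 115.] [0.493  0.2482] [0.4927 0.2481] -10.4 47.5 28.0
yellow 2267 [199. 203.] [ 0.6128 -0.139 ] [ 0.6128 -0.1389] -17.0 97.5 70.0
yellow 408 [534. 203.] [0.612  0.3224] [0.6123 0.3219] -13.8 44.5 32.3
yellow 1143 [277. 280.] [ 0.718  -0.0515] [ 0.7201 -0.0511] 83.8 99.9 55.9
yellow 292 [383. 280.] [0.7168 0.0865] [0.7195 0.082 ] 82.7 55.8 26.4
blue 367 [413.  16.] [0.3867 0.1115] [0.3885 0.1109] 53.2 48.1 24.5
blue 398 [547. 131.] [0.5058 0.3328] [0.5048 0.3328] -13.4 47.0 30.8
blue 2160 [341. 199.] [0.607  0.0246] [0.607  0.0244] -18.2 93.5 71.2
blue 1679 [ 13. 344.] [ 0.9092 -0.572 ] [ 0.9248 -0.5697] -31.1 267.8 92.6
green 1782 [191.  71.] [ 0.4635 -0.1419] [ 0.4635 -0.1417] 9.9 91.9 68.2
green 378 [490. 193.] [0.5991 0.2313] [0.5998 0.2309] -7.4 42.2 23.6
```

Emit:
arm_command(series=[[[0,0.04,0,0,0,0],[0.01,0.09,0,0,0,0],[0.015,0.135,0,0,0,0],[0.02,0.18,0,0,0,0],[0.02,0.225,0,0,0,0]]])

```text
time_s: 3.4
tool_pos: [0.6063, 0.1763, 0.2516]
orientation: [3.141, 0.001, 3.14]
wrist_force: [1.2, -1.4, -0.9]
grip_width: 0.0405
grasp_force: 0.0
```

Emit:
arm_command(series=[[[0,0.04,-0.01,0,0,0],[0,0.08,-0.02,0,0,0],[0,0.115,-0.02,0,0,0],[0,0.115,-0.02,0,0,0],[0,0.115,-0.02,0,0,0]]])

```text
time_s: 3.9
tool_pos: [0.6055, 0.2903, 0.2313]
orientation: [-3.141, 0.0, -3.141]
wrist_force: [0.0, 0.3, 0.0]
grip_width: 0.0401
grasp_force: 0.0
```

```bash
python3 - <<'E'
from h import *
c=look(.026); cv2.imwrite('pics/w3.png',c['pixels'])
E
```

```text
3.9 [0.6055 0.2903 0.2313] [-3.1413e+00  1.0000e-04 -3.1409e+00]
red 2715 [59. 64.] [0.4494 0.0179] [0.4492 0.0181] 4.1 100.7 87.1
red 571 [245.  77.] [0.4915 0.2571] [0.4913 0.2571] -9.8 48.2 14.1
red 439 [  6. 312.] [ 0.8251 -0.1839] [ 0.8224 -0.1786] -27.2 103.3 41.4
yellow 176 [ 19. 132.] [ 0.5282 -0.057 ] [ 0.5286 -0.0571] -5.6 24.6 23.3
yellow 291 [  2. 196.] [ 0.6184 -0.1119] [ 0.6222 -0.1122] -15.5 94.9 13.0
yellow 530 [316. 191.] [0.6157 0.3334] [0.6157 0.3334] -13.1 48.4 14.1
yellow 202 [ 39. 256.] [ 0.7084 -0.0598] [ 0.7102 -0.0582] 83.0 99.9 19.9
blue 189 [144.   3.] [0.393  0.1387] [0.3936 0.1377] 79.8 43.0 9.2
blue 501 [328.  90.] [0.5044 0.3447] [0.5042 0.3447] -14.1 46.6 12.9
blue 2422 [ 62. 187.] [0.6082 0.0123] [0.6083 0.0123] -18.9 102.6 83.6
green 393 [230. 179.] [0.6019 0.2394] [0.6021 0.2394] -9.2 46.2 10.8
```

View pics/w2.png

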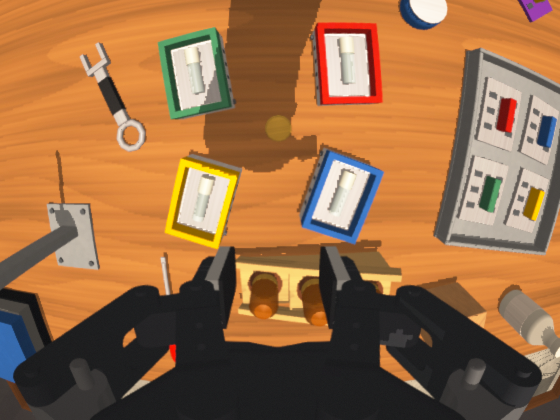

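View pics/w3.png

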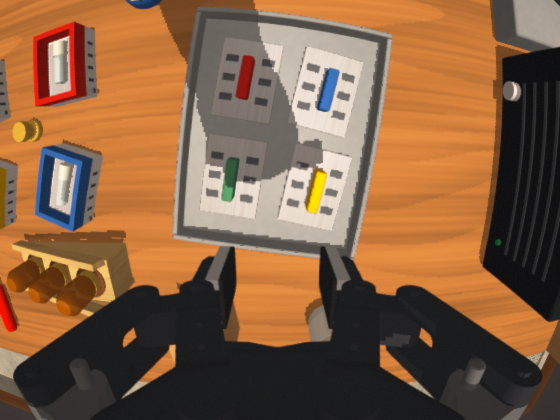

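In view 2 all four modules are empty and clear; the puller's eye is at (130,134) and the bracket foot at (75,235). View 3 shows the four handles in the tray: red (245,77), blue (328,90), green (230,179) and yellow (316,191). I'll check reading noise, then start.

```bash
python3 - <<'E'
from h import *
for i in range(4):
    s=bot.get_state(); print(s['tool_pos'].round(4),s['orientation'].round(4),s['wrist_force'].round(2)); bot.camera('side')
E
```

```text
[0.6058 0.2892 0.2314] [-3.1413e+00  2.0000e-04  3.1407e+00] [-0.44 -0.2  -0.28]
[0.606  0.2885 0.2316] [-3.1414e+00  4.0000e-04  3.1394e+00] [-0.03  0.61  1.02]
[0.6062 0.2881 0.2317] [-3.1416e+00  5.0000e-04  3.1387e+00] [ 0.67 -0.78  0.25]
[0.6062 0.2878 0.2318] [3.1416e+00 5.0000e-04 3.1382e+00] [ 0.3   0.37 -0.54]
```

Emit:
arm_command(series=[[[-0.03,-0.01,-0.02,0,0,-0.05],[-0.06,-0.02,-0.05,0,0,-0.1],[-0.09,-0.026,-0.08,0,0,-0.15],[-0.114,-0.031,-0.11,0,0,-0.169],[-0.114,-0.031,-0.14,0,0,-0.169]]])

```text
time_s: 4.65
tool_pos: [0.4884, 0.2563, 0.0908]
orientation: [-3.141, -0.002, 2.969]
wrist_force: [0.9, 0.3, -0.2]
grip_width: 0.0399
grasp_force: 0.0
```

Emit:
arm_command(series=[[[0,0,-0.02,0,0,0],[0,0,-0.04,0,0,0],[0,0,-0.058,0,0,0],[0,0,-0.072,0,0,0],[0,0,-0.072,0,0,0]]])

```text
time_s: 5.15
tool_pos: [0.4907, 0.2566, 0.0178]
orientation: [-3.14, -0.003, 2.969]
wrist_force: [0.1, -0.4, 0.6]
grip_width: 0.0402
grasp_force: 0.0
```

Emit:
arm_command(series=[[[0,0,0,0,0,0],[0,0,0,0,0,0],[0,0,0,0,0,0],[0,0,0,0,0,0],[0,0,0,0,0,0]]], grip=0, grip_force=60)

```text
time_s: 5.65
tool_pos: [0.493, 0.2582, 0.0207]
orientation: [3.141, 0.002, 2.971]
wrist_force: [-0.5, -1.7, 5.5]
grip_width: 0.0103
grasp_force: 62.7
```

Emit:
arm_command(series=[[[0,0,0.01,0,0,0],[0,0,0.03,0,0,0],[0,0,0.06,0,0,0],[0,0,0.09,0,0,0],[0,0,0.11,0,0,0]]])

```text
time_s: 6.15
tool_pos: [0.4924, 0.2585, 0.1319]
orientation: [3.14, 0.002, 2.971]
wrist_force: [-0.3, -0.4, -0.9]
grip_width: 0.0107
grasp_force: 61.7
```

Emit:
arm_command(series=[[[-0.005,-0.03,0,0,0,0.04],[-0.013,-0.075,0,0,0,0.09],[-0.021,-0.12,0,0,0,0.14],[-0.029,-0.165,0,0,0,0.19],[-0.037,-0.21,0,0,0,0.242]]])

```text
time_s: 6.65
tool_pos: [0.4542, 0.0468, 0.1298]
orientation: [3.141, 0.0, -3.067]
wrist_force: [0.3, -0.1, -0.4]
grip_width: 0.0103
grasp_force: 61.7
```

Emit:
arm_command(series=[[[-0.002,-0.018,0,0,0,0],[-0.002,-0.018,-0.015,0,0,0],[-0.002,-0.018,-0.035,0,0,0],[-0.002,-0.018,-0.05,0,0,0],[-0.002,-0.018,-0.05,0,0,0]]])

```text
time_s: 7.15
tool_pos: [0.451, 0.0302, 0.078]
orientation: [3.141, -0.004, -3.071]
wrist_force: [-0.8, 0.1, -1.0]
grip_width: 0.0105
grasp_force: 61.7
```

```bash
python3 - <<'E'
from h import *
s=bot.get_state(); print(s['tool_pos'].round(4),s['orientation'].round(4),s['grip_width'],s['grasp_force'],s['wrist_force'])
c=grab('wrist'); cv2.imwrite('pics/w4.png',c['pixels'])
E
```

```text
[0.451  0.0302 0.078 ] [ 3.1406 -0.0038 -3.0706] 0.010511627394922495 61.67858004570007 [-0.84863232  0.10206638 -1.0311025 ]
```

View pics/w4.png

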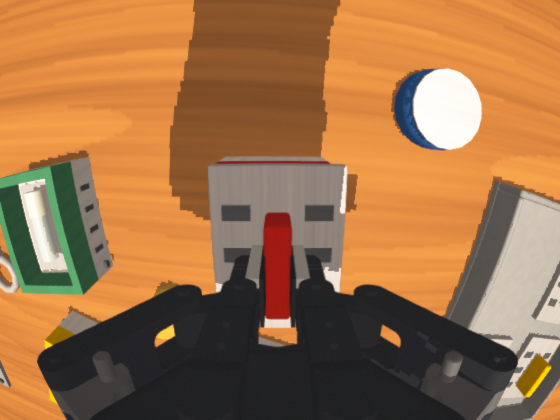

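The cover is held squarely over the red module, with a sliver of red rim showing at the top (270,160). Lowering it.

Emit:
arm_command(series=[[[0,0,-0.005,0,0,0],[0,0,-0.01,0,0,0],[0,0,-0.0145,0,0,0],[0,0,-0.0145,0,0,0],[0,0,-0.0145,0,0,0]]])

```text
time_s: 7.7
tool_pos: [0.4529, 0.0301, 0.0648]
orientation: [3.141, -0.0, -3.07]
wrist_force: [0.0, 0.5, -0.6]
grip_width: 0.0105
grasp_force: 61.8
```

Emit:
arm_command(series=[[[0,0,0,0,0,0],[0,0,0,0,0,0],[0,0,0,0,0,0],[0,0,0.002,0,0,0],[0,0,0.01,0,0,0]]], grip=0.04)

```text
time_s: 8.2
tool_pos: [0.4523, 0.0301, 0.0746]
orientation: [3.141, -0.002, -3.07]
wrist_force: [-0.2, -0.4, 0.1]
grip_width: 0.0398
grasp_force: 0.0
```

Emit:
arm_command(series=[[[0.01,0,0.04,0,0,-0.05],[0.03,0.01,0.08,0,0,-0.1],[0.045,0.03,0.11,0,0,-0.17],[0.06,0.04,0.13,0,0,-0.242],[0.06,0.04,0.13,0,0,-0.242]]])

```text
time_s: 8.7
tool_pos: [0.5166, 0.071, 0.2087]
orientation: [3.14, 0.008, 2.972]
wrist_force: [-0.1, -0.6, -0.4]
grip_width: 0.0399
grasp_force: 0.0
```

```bash
python3 - <<'E'
from h import *
c=look(.07); cv2.imwrite('pics/w5.png',c['pixels'])
m=mask(c,'red'); b=max(blobs(m),key=lambda t:t[1])
E
```

```text
8.7 [0.5166 0.071  0.2087] [3.14   0.0078 2.9716]
red 926 [217. 132.] [0.452  0.0305] [0.452  0.0306] 3.9 47.3 15.4
yellow 422 [167. 217.] [ 0.5198 -0.0336] [ 0.5198 -0.0335] -16.2 22.6 22.3
yellow 575 [495. 229.] [0.5929 0.3002] [0.5935 0.2998] -13.3 44.5 25.3
yellow 1471 [113. 274.] [ 0.5769 -0.1163] [ 0.5876 -0.1141] -17.0 77.6 70.0
blue 244 [302.  49.] [0.3894 0.1181] [0.3907 0.1173] 59.9 43.9 19.2
blue 625 [502. 141.] [0.4976 0.3096] [0.4976 0.3093] -13.6 40.1 24.0
blue 1871 [255. 269.] [0.5893 0.0332] [0.5908 0.0291] -18.2 91.5 60.0
blue 804 [ 13. 406.] [ 0.8398 -0.5106] [ 0.8367 -0.5348] -75.7 192.6 86.6
green 2450 [ 81. 175.] [ 0.4625 -0.1189] [ 0.4624 -0.1187] 9.8 81.1 71.1
green 478 [433. 234.] [0.5816 0.2188] [0.5817 0.2189] -10.5 41.8 17.3
```

View pics/w5.png

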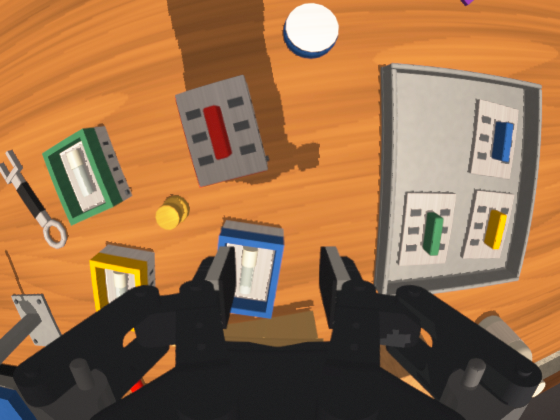

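Red sits at (217,132) in view 5, measured within 1 mm and 0.2° of its module. Next is blue.

Emit:
arm_command(series=[[[0,0.045,0,0,0,0],[0,0.09,0,0,0,0],[-0.004,0.135,0,0,0,-0.03],[-0.008,0.18,0,0,0,-0.075],[-0.008,0.225,0,0,0,-0.075]]])

```text
time_s: 9.25
tool_pos: [0.503, 0.2955, 0.2035]
orientation: [-3.14, -0.002, 2.895]
wrist_force: [0.1, 0.1, 0.4]
grip_width: 0.0399
grasp_force: 0.0
```

Emit:
arm_command(series=[[[0,0.03,-0.02,0,0,0],[0,0.05,-0.055,0,0,0],[0,0.05,-0.095,0,0,0],[0,0.05,-0.125,0,0,0],[0,0.05,-0.14,0,0,0]]])

```text
time_s: 9.75
tool_pos: [0.5011, 0.3429, 0.0599]
orientation: [-3.136, -0.006, 2.897]
wrist_force: [0.0, 0.5, -0.1]
grip_width: 0.0401
grasp_force: 0.0
```

Emit:
arm_command(series=[[[0,0,-0.015,0,0,0],[0,0,-0.03,0,0,0],[0,0,-0.0455,0,0,0],[0,0,-0.0455,0,0,0],[0,0,-0.0455,0,0,0]]])

```text
time_s: 10.25
tool_pos: [0.5037, 0.344, 0.0185]
orientation: [-3.14, -0.002, 2.896]
wrist_force: [0.3, 1.2, -0.0]
grip_width: 0.04
grasp_force: 0.0
```

Emit:
arm_command(series=[[[0,0,0,0,0,0],[0,0,0,0,0,0],[0,0,0,0,0,0],[0,0,0,0,0,0],[0,0,0,0,0,0]]], grip=0, grip_force=60)

```text
time_s: 10.75
tool_pos: [0.5056, 0.3453, 0.0204]
orientation: [3.141, 0.001, 2.896]
wrist_force: [-0.0, -0.7, 6.2]
grip_width: 0.0107
grasp_force: 63.0
```

Emit:
arm_command(series=[[[0,0,0.01,0,0,0],[0,0,0.03,0,0,0],[0,0,0.06,0,0,0],[0,0,0.1,0,0,0],[0,0,0.13,0,0,0]]])

```text
time_s: 11.25
tool_pos: [0.505, 0.3452, 0.1518]
orientation: [3.141, 0.001, 2.896]
wrist_force: [0.8, 0.6, -1.6]
grip_width: 0.0105
grasp_force: 62.0
```

Emit:
arm_command(series=[[[0.01,-0.03,0,0,0,0],[0.02,-0.07,0,0,0,-0.02],[0.035,-0.11,0,0,0,-0.04],[0.05,-0.15,0,0,0,-0.06],[0.065,-0.19,0,0,0,-0.0735]]])

```text
time_s: 11.75
tool_pos: [0.57, 0.1537, 0.1497]
orientation: [3.141, -0.0, 2.822]
wrist_force: [0.9, -0.6, -0.5]
grip_width: 0.01
grasp_force: 62.1
```

Emit:
arm_command(series=[[[0.013,-0.04,0,0,0,0],[0.025,-0.08,0,0,0,0],[0.034,-0.115,0,0,0,0],[0.037,-0.13,-0.01,0,0,0],[0.037,-0.13,-0.03,0,0,0]]])

```text
time_s: 12.25
tool_pos: [0.6087, 0.0226, 0.1204]
orientation: [3.141, 0.004, 2.819]
wrist_force: [0.3, 0.0, -1.3]
grip_width: 0.0106
grasp_force: 62.0
```

Emit:
arm_command(series=[[[0,0,-0.02,0,0,0],[0,0,-0.035,0,0,0],[0,0,-0.045,0,0,0],[0,0,-0.0545,0,0,0],[0,0,-0.0545,0,0,0]]])

```text
time_s: 12.75
tool_pos: [0.6068, 0.0255, 0.0647]
orientation: [3.141, -0.0, 2.823]
wrist_force: [-0.2, 0.3, -1.1]
grip_width: 0.0106
grasp_force: 63.0
```

Emit:
arm_command(series=[[[0,0,0,0,0,0],[0,0,0,0,0,0],[0,0,0,0,0,0],[0,0,0,0,0,0],[0,0,0,0,0,0]]])

```text
time_s: 13.25
tool_pos: [0.607, 0.025, 0.0649]
orientation: [3.141, 0.0, 2.822]
wrist_force: [-0.2, -0.1, -0.9]
grip_width: 0.0106
grasp_force: 63.0
```

Emit:
arm_command(series=[[[0,0,0,0,0,0],[0,0,0,0,0,0],[0,0,0,0,0,0],[0,0,0.002,0,0,0],[0,0,0.01,0,0,0]]], grip=0.04)

```text
time_s: 13.75
tool_pos: [0.6062, 0.0251, 0.0744]
orientation: [-3.141, -0.002, 2.822]
wrist_force: [-0.6, 0.6, -0.2]
grip_width: 0.0401
grasp_force: 0.0
```

Emit:
arm_command(series=[[[0,0,0.04,0,0,0],[0.003,0.02,0.08,0,0,0],[0.006,0.06,0.1,0,0,0.03],[0.009,0.1,0.12,0,0,0.06],[0.009,0.14,0.13,0,0,0.09]]])

```text
time_s: 14.25
tool_pos: [0.6172, 0.1663, 0.2083]
orientation: [3.14, 0.004, 2.913]
wrist_force: [0.1, -0.5, 0.4]
grip_width: 0.0399
grasp_force: 0.0
```

```bash
python3 - <<'E'
from h import *
c=look(.07)
E
```

```text
14.25 [0.6172 0.1663 0.2083] [3.1398 0.0044 2.9125]
red 832 [132.  81.] [0.476  0.0549] [0.4786 0.064 ] -35.7 99.9 56.3
red 916 [96. 64.] [0.4512 0.0308] [0.4511 0.0308] 4.1 53.4 22.4
yellow 701 [428. 150.] [0.6067 0.3142] [0.6069 0.314 ] -12.4 39.9 18.3
yellow 307 [ 72. 158.] [ 0.5312 -0.022 ] [ 0.5311 -0.022 ] -19.3 21.4 20.9
yellow 2507 [ 43. 241.] [ 0.6062 -0.1061] [ 0.6065 -0.1058] -17.0 90.5 78.5
yellow 211 [104. 294.] [ 0.6828 -0.0457] [ 0.6861 -0.0423] 83.7 53.9 18.6
blue 480 [157. 185.] [0.5887 0.0539] [0.5887 0.0627] 22.2 98.0 51.3
blue 798 [133. 219.] [0.6075 0.0258] [0.6075 0.0258] -20.4 51.8 18.7
blue 218 [  5. 411.] [ 0.9231 -0.4768] [ 0.9309 -0.4779] -47.9 124.4 40.2
green 1417 [ 17. 131.] [ 0.4779 -0.098 ] [ 0.4721 -0.1076] 9.4 87.9 74.7
green 479 [344. 155.] [0.5948 0.2327] [0.5954 0.2324] -11.1 38.3 9.9
```

Emit:
arm_command(series=[[[0,0.045,0,0,0,0],[0,0.09,0,0,0,0],[0,0.135,-0.01,0,0,0],[0,0.169,-0.03,0,0,0],[0,0.169,-0.06,0,0,0]]])

```text
time_s: 14.8
tool_pos: [0.6164, 0.3394, 0.1463]
orientation: [3.137, 0.004, 2.918]
wrist_force: [-0.2, -0.4, -0.2]
grip_width: 0.0398
grasp_force: 0.0
```

```bash
python3 - <<'E'
from h import *
c=look(.026)
E
```

```text
14.8 [0.6164 0.3394 0.1463] [3.1374 0.0037 2.9177]
red 288 [  9. 391.] [ 0.835  -0.1773] [ 0.8367 -0.1774] -46.2 73.6 43.2
yellow 772 [267. 200.] [0.615  0.3322] [0.615 0.332] -13.0 49.1 10.8
blue 744 [40. 21.] [0.3841 0.152 ] [0.3865 0.1525] -54.6 53.0 36.7
blue 1011 [ 20. 252.] [0.6085 0.0393] [0.6149 0.0337] -18.5 102.4 39.9
green 834 [160. 209.] [0.6015 0.2389] [0.6017 0.2389] -10.3 48.1 17.0
```

Blue is on to within about 1.5 mm. Picking yellow.

Emit:
arm_command(series=[[[0,0,-0.03,0,0,0],[0,0,-0.06,0,0,0],[0,0,-0.09,0,0,0],[0,0,-0.11,0,0,0],[0,0,-0.1255,0,0,0]]])

```text
time_s: 15.35
tool_pos: [0.6154, 0.3328, 0.0184]
orientation: [-3.14, -0.002, 2.911]
wrist_force: [-0.3, 0.2, -0.1]
grip_width: 0.0402
grasp_force: 0.0
```

Emit:
arm_command(series=[[[0,0,0,0,0,0],[0,0,0,0,0,0],[0,0,0,0,0,0],[0,0,0,0,0,0],[0,0,0,0,0,0]]])

```text
time_s: 15.85
tool_pos: [0.6166, 0.3343, 0.0206]
orientation: [3.14, 0.001, 2.912]
wrist_force: [0.2, -0.4, -0.3]
grip_width: 0.0398
grasp_force: 0.0
```

Emit:
arm_command(series=[[[0,0,0,0,0,0],[0,0,0,0,0,0],[0,0,0,0,0,0],[0,0,0,0,0,0],[0,0,0,0,0,0]]], grip=0)

```text
time_s: 16.35
tool_pos: [0.6162, 0.3342, 0.0198]
orientation: [3.141, 0.001, 2.912]
wrist_force: [0.0, -0.7, 4.0]
grip_width: 0.0104
grasp_force: 63.0
```

Emit:
arm_command(series=[[[0,0,0.01,0,0,0],[0,0,0.03,0,0,0],[0,0,0.06,0,0,0],[0,0,0.1,0,0,0],[0,0,0.13,0,0,0]]])

```text
time_s: 16.85
tool_pos: [0.616, 0.3341, 0.1516]
orientation: [3.141, 0.001, 2.912]
wrist_force: [0.7, 0.7, -0.6]
grip_width: 0.0105
grasp_force: 62.4
```

Emit:
arm_command(series=[[[-0.005,-0.035,0,0,0,0],[-0.01,-0.08,0,0,0,0],[-0.015,-0.125,0,0,0,-0.02],[-0.015,-0.17,0,0,0,-0.04],[-0.015,-0.215,0,0,0,-0.068]]])

```text
time_s: 17.35
tool_pos: [0.6002, 0.1175, 0.1495]
orientation: [-3.142, -0.0, 2.844]
wrist_force: [1.2, -1.2, -1.0]
grip_width: 0.0108
grasp_force: 62.5
```

Emit:
arm_command(series=[[[0,-0.045,0,0,0,0],[0,-0.09,0,0,0,0],[0.003,-0.135,0,0,0,0],[0.006,-0.18,0,0,0,0],[0.009,-0.22,0,0,0,0]]])

```text
time_s: 17.85
tool_pos: [0.6095, -0.1031, 0.1495]
orientation: [3.142, -0.0, 2.844]
wrist_force: [0.6, 0.6, -0.8]
grip_width: 0.0105
grasp_force: 62.4
```

Emit:
arm_command(series=[[[0.003,-0.025,0,0,0,0],[0.003,-0.0375,-0.01,0,0,0],[0.003,-0.0375,-0.03,0,0,0],[0.003,-0.0375,-0.055,0,0,0],[0.003,-0.0375,-0.065,0,0,0]]])

```text
time_s: 18.35
tool_pos: [0.6107, -0.137, 0.0811]
orientation: [3.141, -0.005, 2.845]
wrist_force: [-0.8, 0.3, -1.6]
grip_width: 0.0101
grasp_force: 62.4
```

Emit:
arm_command(series=[[[0,0,-0.005,0,0,0],[0,0,-0.012,0,0,0],[0,0,-0.0195,0,0,0],[0,0,-0.0195,0,0,0],[0,0,-0.0195,0,0,0]]])

```text
time_s: 18.85
tool_pos: [0.6131, -0.1384, 0.0652]
orientation: [3.142, 0.0, 2.844]
wrist_force: [0.1, -0.6, -1.5]
grip_width: 0.0107
grasp_force: 62.4
```

Emit:
arm_command(series=[[[0,0,-0.001,0,0,0],[0,0,-0.001,0,0,0],[0,0,-0.001,0,0,0],[0,0,-0.001,0,0,0],[0,0,-0.001,0,0,0]]])

```text
time_s: 19.35
tool_pos: [0.613, -0.1385, 0.0639]
orientation: [3.142, 0.0, 2.844]
wrist_force: [-0.8, -0.3, -1.6]
grip_width: 0.0107
grasp_force: 62.4
```

Emit:
arm_command(series=[[[0,0,0,0,0,0],[0,0,0,0,0,0],[0,0,0,0,0,0],[0,0,0.002,0,0,0],[0,0,0.011,0,0,0]]], grip=0.04)

```text
time_s: 19.85
tool_pos: [0.6122, -0.1382, 0.0743]
orientation: [3.141, -0.002, 2.844]
wrist_force: [0.5, 0.3, -0.3]
grip_width: 0.04
grasp_force: 0.0
```

Emit:
arm_command(series=[[[0,0,0.04,0,0,0],[-0.002,0.02,0.08,0,0,0.05],[-0.005,0.06,0.1,0,0,0.1],[-0.008,0.1,0.12,0,0,0.133],[-0.011,0.14,0.13,0,0,0.133]]])

```text
time_s: 20.35
tool_pos: [0.6028, 0.0025, 0.2082]
orientation: [3.141, 0.004, 2.977]
wrist_force: [0.5, 0.7, 0.4]
grip_width: 0.04
grasp_force: 0.0
```

```bash
python3 - <<'E'
from h import *
c=look(.07)
E
```

```text
20.35 [0.6028 0.0025 0.2082] [3.1413 0.0044 2.9771]
red 543 [273.  63.] [0.4757 0.0198] [0.4765 0.0103] 41.0 100.1 49.7
red 729 [281.  24.] [0.453  0.0321] [0.4527 0.0322] 3.9 47.8 12.9
red 275 [163. 365.] [ 0.7849 -0.1662] [ 0.7848 -0.1654] -51.3 43.9 20.4
yellow 678 [166. 200.] [ 0.5938 -0.108 ] [ 0.5948 -0.0986] 20.4 99.5 52.9
yellow 797 [136. 229.] [ 0.613 -0.138] [ 0.6129 -0.1374] -18.2 53.8 19.1
yellow 202 [371. 275.] [0.6978 0.0832] [0.6952 0.0822] 51.5 22.8 16.8
yellow 1268 [278. 290.] [ 0.7031 -0.0097] [ 0.7047 -0.0117] 84.9 79.2 50.5
blue 702 [304. 196.] [0.6078 0.027 ] [0.608  0.0269] -18.4 48.9 12.2
blue 1356 [ 12. 393.] [ 0.8912 -0.5424] [ 0.9028 -0.5361] -43.2 286.7 90.6
green 2610 [117.  82.] [ 0.4707 -0.1253] [ 0.4707 -0.1252] 9.7 85.1 64.9
green 511 [481. 155.] [0.593  0.2108] [0.5933 0.2103] -8.2 38.6 19.3
```

Emit:
arm_command(series=[[[0,0.045,0,0,0,0],[0,0.09,0,0,0,0],[0,0.135,0,0,0,0],[0,0.18,0,0,0,0],[0,0.22,-0.02,0,0,0]]])

```text
time_s: 20.9
tool_pos: [0.6036, 0.224, 0.1884]
orientation: [3.139, 0.006, 2.978]
wrist_force: [1.4, -0.3, -0.8]
grip_width: 0.0402
grasp_force: 0.0
```

Emit:
arm_command(series=[[[0,0.018,-0.02,0,0,0],[0,0.018,-0.05,0,0,0],[0,0.018,-0.05,0,0,0],[0,0.018,-0.05,0,0,0],[0,0.018,-0.05,0,0,0]]])

```text
time_s: 21.4
tool_pos: [0.6031, 0.2391, 0.1368]
orientation: [3.14, 0.002, 2.976]
wrist_force: [-0.1, 1.0, 0.2]
grip_width: 0.0402
grasp_force: 0.0
```

```bash
python3 - <<'E'
from h import *
c=look(.026)
E
```

```text
21.4 [0.6031 0.2391 0.1368] [3.1405e+00 2.3000e-03 2.9763e+00]
red 1668 [44. 91.] [0.4602 0.0296] [0.467  0.0381] -34.8 121.4 74.6
red 696 [ 6. 88.] [ 0.4391 -0.0065] [ 0.4361 -0.0038] -9.0 56.5 26.3
blue 1424 [ 71. 231.] [0.5987 0.0266] [0.5968 0.0376] 21.2 118.5 73.4
blue 1126 [ 37. 260.] [ 0.622  -0.0231] [ 0.6225 -0.023 ] -18.4 70.7 36.2
green 695 [276. 202.] [0.6021 0.2392] [0.602  0.2393] -9.8 48.3 9.6
```

Emit:
arm_command(series=[[[0,0,-0.03,0,0,0],[0,0,-0.06,0,0,0],[0,0,-0.09,0,0,0],[0,0,-0.1165,0,0,0],[0,0,-0.1165,0,0,0]]])

```text
time_s: 21.95
tool_pos: [0.6, 0.2383, 0.0158]
orientation: [-3.14, -0.005, 2.976]
wrist_force: [0.5, 0.2, -0.8]
grip_width: 0.0398
grasp_force: 0.0
```

Emit:
arm_command(series=[[[0,0,0,0,0,0],[0,0,0,0,0,0],[0,0,0,0,0,0],[0,0,0,0,0,0],[0,0,0,0,0,0]]], grip=0)

```text
time_s: 22.45
tool_pos: [0.6039, 0.2399, 0.0211]
orientation: [3.14, 0.005, 2.977]
wrist_force: [-0.6, -0.7, 6.6]
grip_width: 0.0107
grasp_force: 62.7
```

Emit:
arm_command(series=[[[0,0,0.01,0,0,0],[0,0,0.03,0,0,0],[0,0,0.06,0,0,0],[0,0,0.1,0,0,0],[0,0,0.13,0,0,0]]])

```text
time_s: 22.95
tool_pos: [0.6022, 0.2398, 0.1514]
orientation: [3.141, 0.002, 2.977]
wrist_force: [0.7, 0.9, -1.3]
grip_width: 0.0107
grasp_force: 61.6
```

Emit:
arm_command(series=[[[-0.01,-0.03,0,0,0,0.06],[-0.025,-0.07,0,0,0,0.12],[-0.04,-0.11,0,0,0,0.18],[-0.055,-0.15,0,0,0,0.24],[-0.07,-0.19,0,0,0,0.3]]])

```text
time_s: 23.45
tool_pos: [0.5311, 0.0484, 0.1492]
orientation: [-3.142, 0.001, -3.003]
wrist_force: [1.4, -0.1, -1.2]
grip_width: 0.0102
grasp_force: 61.6
```

Emit:
arm_command(series=[[[-0.015,-0.04,0,0,0,0.036],[-0.03,-0.08,0,0,0,0.036],[-0.045,-0.12,0,0,0,0.036],[-0.058,-0.16,0,0,0,0.036],[-0.068,-0.191,0,0,0,0.036]]])

```text
time_s: 23.95
tool_pos: [0.463, -0.1433, 0.1493]
orientation: [-3.141, 0.001, -2.971]
wrist_force: [-0.6, 1.1, -1.2]
grip_width: 0.0104
grasp_force: 61.6
```

Emit:
arm_command(series=[[[0,0,-0.01,0,0,0],[0,0,-0.03,0,0,0],[0,0,-0.05,0,0,0],[0,0,-0.065,0,0,0],[0,0,-0.065,0,0,0]]])

```text
time_s: 24.45
tool_pos: [0.4624, -0.1399, 0.0817]
orientation: [3.139, -0.003, -2.969]
wrist_force: [-0.2, 0.3, -0.9]
grip_width: 0.0105
grasp_force: 61.7
```

Emit:
arm_command(series=[[[0,0,-0.005,0,0,0],[0,0,-0.012,0,0,0],[0,0,-0.0195,0,0,0],[0,0,-0.0205,0,0,0],[0,0,-0.0205,0,0,0]]])

```text
time_s: 24.95
tool_pos: [0.4648, -0.1416, 0.0645]
orientation: [-3.14, 0.002, -2.969]
wrist_force: [-3.0, 2.1, 12.5]
grip_width: 0.0102
grasp_force: 64.5
```

Emit:
arm_command(series=[[[0,0,0.001,0,0,0],[0,0,0.001,0,0,0],[0,0,0.001,0,0,0],[0,0,0.002,0,0,0],[0,0,0.011,0,0,0]]], grip=0.04)

```text
time_s: 25.45
tool_pos: [0.463, -0.141, 0.0731]
orientation: [3.14, -0.002, -2.97]
wrist_force: [0.1, -0.2, -0.1]
grip_width: 0.0401
grasp_force: 0.0
```

Emit:
arm_command(series=[[[0,0,0.04,0,0,0],[0.015,-0.01,0.08,0,0,-0.06],[0.03,-0.03,0.11,0,0,-0.12],[0.05,-0.05,0.14,0,0,-0.172],[0.06,-0.07,0.16,0,0,-0.172]]])

```text
time_s: 25.95
tool_pos: [0.5258, -0.2125, 0.2371]
orientation: [-3.14, 0.004, 3.141]
wrist_force: [0.1, 0.2, 0.1]
grip_width: 0.0402
grasp_force: 0.0
```

Emit:
arm_command(series=[[[0,0,0,0,0,0],[0,0,0,0,0,0],[0,0,0,0,0,0],[0,0,0,0,0,0],[0,0,0,0,0,0]]])

```text
time_s: 26.45
tool_pos: [0.5232, -0.2105, 0.233]
orientation: [3.141, -0.002, -3.141]
wrist_force: [0.0, 0.4, -0.6]
grip_width: 0.0398
grasp_force: 0.0
```

```bash
python3 - <<'E'
from h import *
c=look(.07); cv2.imwrite('pics/w6.png',c['pixels']); np.save('w6.npy',{k:c[k] for k in ('pixels','cw','camera_matrix','n')},allow_pickle=True)
E
```

```text
26.45 [ 0.5232 -0.2105  0.233 ] [ 3.1405e+00 -1.6000e-03 -3.1412e+00]
red 999 [458. 129.] [ 0.4574 -0.0208] [ 0.4567 -0.0215] 6.3 84.0 18.3
red 794 [496. 130.] [0.4526 0.0317] [0.4528 0.0317] 4.3 47.3 28.7
yellow 349 [418. 190.] [ 0.5215 -0.0646] [ 0.5215 -0.0644] 6.4 23.1 22.1
yellow 582 [333. 238.] [ 0.582  -0.1483] [ 0.5777 -0.1569] -55.0 101.7 54.2
blue 2482 [17. 33.] [ 0.3221 -0.5227] [ 0.3177 -0.5245] 0.1 104.0 75.7
blue 462 [519.  74.] [0.382  0.0698] [0.3828 0.0676] 17.2 44.5 35.8
blue 906 [445. 242.] [ 0.5793 -0.0124] [ 0.5766 -0.0185] -41.9 91.4 47.7
blue 638 [475. 262.] [0.6077 0.0271] [0.6085 0.0266] -18.1 48.7 29.1
blue 355 [ 15. 360.] [ 0.8155 -0.6622] [ 0.812  -0.6628] -48.9 121.6 35.0
green 621 [350. 129.] [ 0.463  -0.1408] [ 0.4631 -0.1408] 9.9 44.9 13.4
green 2563 [ 10. 218.] [ 0.5605 -0.5611] [ 0.5607 -0.5516] -17.4 212.4 65.5
```

View pics/w6.png

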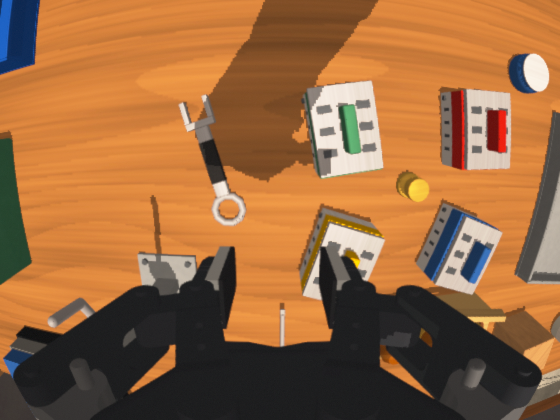

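View 6 shows all four covers seated. The puller lies with its eye at (230,208), black grip at (211,160) and fork tips at about (185,115) and (207,105); the bracket foot is at (167,275). Now the puller's pose, plus enlarged bracket crops from the first pictures.

```bash
python3 - <<'E'
from h import *
c=np.load('w6.npy',allow_pickle=True).item()
hsv=cv2.cvtColor(c['pixels'],cv2.COLOR_BGR2HSV); h,s,v=cv2.split(hsv)
m=np.zeros(h.shape,np.uint8); m[88:235,170:255]=1
st=((s<90)&(v>70)).astype(np.uint8)*m; bl=(v<45).astype(np.uint8)*m
for _,a,ce in blobs(bl,60): print('black',a,ce,toz(c,ce,.006))
for mm,a,ce in blobs(st,40):
    print('steel',a,ce,toz(c,ce,.006))
    k,hi=cv2.findContours(mm.astype(np.uint8),cv2.RETR_CCOMP,cv2.CHAIN_APPROX_NONE)
    for q,hh in zip(k,hi[0]):
        if hh[3]>=0 and len(q)>15: P=toz(c,q[:,0],.006); print('hole',cv2.fitEllipse((P*1000).astype(np.float32)),len(q))
a=cv2.imread('pics/scene0.png')[255:405,95:195]; b=cv2.imread('pics/side0.png')[270:420,305:405]
cv2.imwrite('pics/br.png',cv2.resize(np.hstack([a,b]),None,fx=4,fy=4,interpolation=cv2.INTER_CUBIC))
E
```

```text
black 322 [211.44409938 153.97204969] [[ 0.49328951 -0.28505672]]
steel 723 [199.26970954 120.92116183] [[ 0.45457017 -0.2984431 ]]
steel 736 [226.35733696 203.06793478] [[ 0.55171817 -0.26944638]]
hole ((558.8483276367188, -267.35968017578125), (25.852582931518555, 26.338464736938477), 162.71043395996094) 60
```

View pics/br.png

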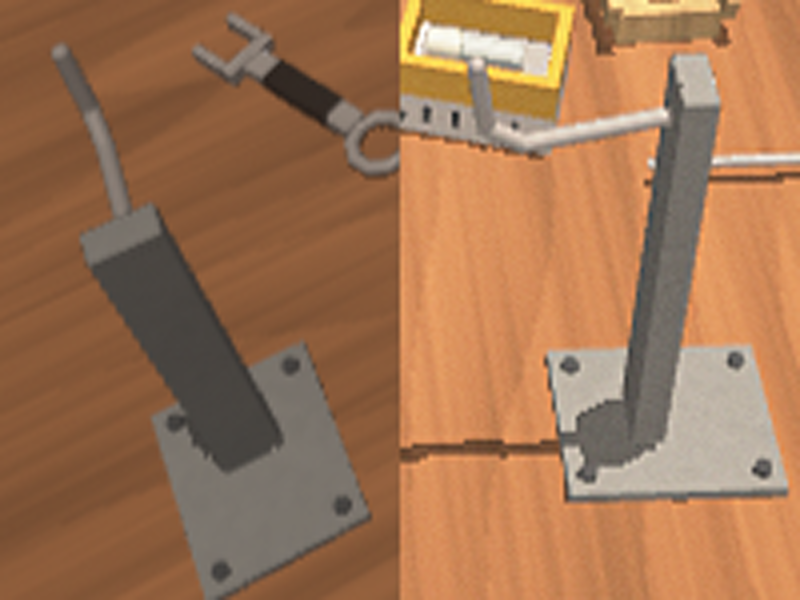

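The crops show the hook tip at scene (110.5,267) and side (324.5,285.5). The hook root is at scene (125.5,308) and side (372,299). The foot corners are clear in both.

```bash
python3 - <<'E'
from h import *
S=lambda x,y:((x-400)/4+305,y/4+270); C=lambda x,y:(x/4+95,y/4+255)
sc,si=grab('scene'),grab('side')
def tri(p,q):
    A=[];b=[]
    for c,x in((sc,p),(si,q)):
        o,d=rays(c,x);d=d[0]/np.linalg.norm(d[0]);M=np.eye(3)-np.outer(d,d);A.append(M);b.append(M@o)
    r=np.linalg.lstsq(np.vstack(A),np.hstack(b),rcond=None);return r[0].round(4),np.sqrt(r[1]).round(4)
print('tip',tri(C(62,48),S(478,62)),toz(sc,C(62,48),.237),toz(si,S(478,62),.237))
print('root',tri(C(122,213),S(668,117)),toz(sc,C(122,213),.205),toz(si,S(668,117),.205))
print('seat',tri(C(97,120),S(520,147)),toz(sc,C(97,120),.19),toz(si,S(520,147),.19))
f1=toz(si,[S(547,353),S(750,347),S(787,493),S(568,498)],.006); f2=toz(sc,[C(303,343),C(370,515),C(210,597),C(152,418)],.006)
print(f1.round(4),f1.mean(0)); print(f2.round(4),f2.mean(0))
for f in(f1,):
    print(np.degrees(np.arctan2(*(f[1]-f[0])[::-1])),np.degrees(np.arctan2(*(f[2]-f[3])[::-1])))
print('posttop side',toz(si,[S(672,58),S(708,55),S(718,105),S(682,108)],.226).round(4))
print('posttop scene',toz(sc,[C(80,238),C(155,205),C(162,232),C(92,265)],.226).round(4))
E
```

```text
tip (array([ 0.5709, -0.3546,  0.2368]), array([0.0017])) [[ 0.56980268 -0.3539558 ]] [[ 0.57151335 -0.35621045]]
root (array([ 0.6468, -0.3588,  0.2102]), array([0.0077])) [[ 0.63795805 -0.3562655 ]] [[ 0.65136736 -0.35931313]]
seat (array([ 0.5867, -0.3579,  0.1958]), array([0.0083])) [[ 0.57631285 -0.35526096]] [[ 0.59116613 -0.35854645]]
[[ 0.6217 -0.319 ]
 [ 0.7207 -0.3208]
 [ 0.7184 -0.4015]
 [ 0.619  -0.3987]] [ 0.66996321 -0.36001286]
[[ 0.6229 -0.3169]
 [ 0.7219 -0.3181]
 [ 0.7182 -0.3959]
 [ 0.6214 -0.3958]] [ 0.671109   -0.35668721]
-0.9902040211233283 -1.5912901675528195
posttop side [[ 0.6534 -0.3467]
 [ 0.6685 -0.3457]
 [ 0.6663 -0.3742]
 [ 0.6516 -0.3751]]
posttop scene [[ 0.6549 -0.3711]
 [ 0.6558 -0.3416]
 [ 0.6689 -0.3425]
 [ 0.6688 -0.37  ]]
```

Emit:
arm_command(series=[[[0.01,-0.02,-0.03,0,0,0.1],[0.02,-0.04,-0.06,0,0,0.2],[0.03,-0.06,-0.09,0,0,0.27],[0.04,-0.075,-0.1,0,0,0.27],[0.04,-0.075,-0.1,0,0,0.27]]])

```text
time_s: 27.1
tool_pos: [0.5616, -0.2836, 0.1296]
orientation: [3.131, -0.005, -2.872]
wrist_force: [-2.3, 8.2, 0.5]
grip_width: 0.0396
grasp_force: 0.0
```

Emit:
arm_command(series=[[[0,0,0,0,0,0],[0,0,0,0,0,0],[0,0,0,0,0,0],[0,0,0,0,0,0],[0,0,0,0,0,0]]])

```text
time_s: 27.6
tool_pos: [0.5628, -0.2828, 0.1333]
orientation: [3.136, -0.001, -2.87]
wrist_force: [-1.9, 10.8, 3.4]
grip_width: 0.0401
grasp_force: 0.0
```

```bash
python3 - <<'E'
from h import *
s=bot.get_state();print(s['tool_pos'].round(4),s['orientation'].round(3))
c=grab('wrist'); cv2.imwrite('pics/w7.png',c['pixels'])
np.save('w7.npy',{k:c[k] for k in ('pixels','cw','camera_matrix','n')},allow_pickle=True)
E
```

```text
[ 0.5628 -0.2828  0.1333] [ 3.136e+00 -1.000e-03 -2.870e+00]
```

View pics/w7.png

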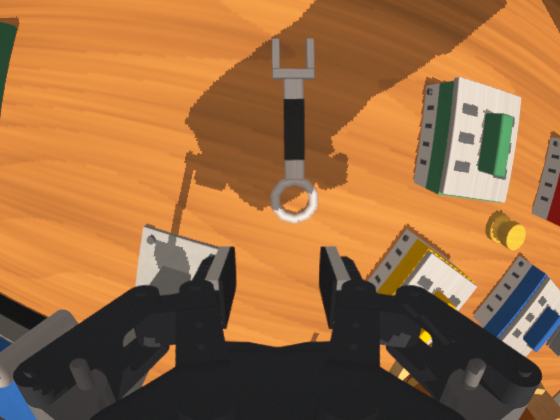

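The gripper body is pressing lightly (11 N) against the hook, so I back off in +y. In view 7 the puller's eye is at (295,200), black grip at (294,128) and fork at (294,55).

Emit:
arm_command(series=[[[0,0.02,0,0,0,0],[-0.02,0.04,0.02,0,0,0],[-0.04,0.04,0.02,0,0,0],[-0.06,0.04,0,0,0,0],[-0.06,0.04,0,0,0,0]]])

```text
time_s: 28.15
tool_pos: [0.5004, -0.244, 0.1318]
orientation: [3.137, -0.004, -2.872]
wrist_force: [0.3, 0.9, -0.3]
grip_width: 0.0397
grasp_force: 0.0
```

```bash
python3 - <<'E'
from h import *
c=np.load('w7.npy',allow_pickle=True).item()
hsv=cv2.cvtColor(c['pixels'],cv2.COLOR_BGR2HSV); h,s,v=cv2.split(hsv)
m=np.zeros(h.shape,np.uint8); m[30:235,262:328]=1
st=((s<90)&(v>70)).astype(np.uint8)*m; bl=((v<45)).astype(np.uint8)*m
for _,a,ce in blobs(bl,60): print('black',a,ce,toz(c,ce,.009))
for mm,a,ce in blobs(st,40):
    print('steel',a,ce,toz(c,ce,.006))
    k,hi=cv2.findContours(mm.astype(np.uint8),cv2.RETR_CCOMP,cv2.CHAIN_APPROX_NONE)
    for q,hh in zip(k,hi[0]):
        if hh[3]>=0 and len(q)>15: P=toz(c,q[:,0],.006); print('hole',cv2.fitEllipse((P*1000).astype(np.float32)),len(q))
s=bot.get_state();print(s['tool_pos'].round(4),s['orientation'].round(3),s['wrist_force'],s['joint_positions'])
E
```

```text
black 1103 [293.85312783 129.14143246] [[ 0.50161007 -0.28431252]]
steel 1312 [292.91387195  70.68064024] [[ 0.45475477 -0.29807327]]
steel 1406 [293.8371266  191.76173542] [[ 0.5525079  -0.26952389]]
hole ((558.8612670898438, -267.5367736816406), (25.575864791870117, 25.966304779052734), 42.85995101928711) 85
[ 0.5004 -0.244   0.1318] [ 3.137 -0.004 -2.872] [ 0.32889254  0.86990355 -0.33175256] [-5.97695966e-01  3.31404637e-01 -1.77626745e-01  1.06737179e+00
 -2.52682460e-04 -8.67071612e-01]
```

Emit:
arm_command(series=[[[-0.002,-0.0373,0,0,0,0.014],[-0.002,-0.0373,-0.03,0,0,0.014],[-0.002,-0.0373,-0.06,0,0,0.014],[-0.002,-0.0373,-0.09,0,0,0.014],[-0.002,-0.0373,-0.1,0,0,0.014]]])

```text
time_s: 28.65
tool_pos: [0.5011, -0.2824, 0.0312]
orientation: [3.138, -0.002, -2.858]
wrist_force: [-0.4, 0.8, 0.2]
grip_width: 0.0399
grasp_force: 0.0
```

Emit:
arm_command(series=[[[0,0,-0.008,0,0,0],[0,0,-0.016,0,0,0],[0,0,-0.022,0,0,0],[0,0,-0.027,0,0,0],[0,0,-0.029,0,0,0]]])

```text
time_s: 29.15
tool_pos: [0.5021, -0.2839, 0.0049]
orientation: [-3.141, 0.0, -2.858]
wrist_force: [-0.8, -0.5, -0.6]
grip_width: 0.0401
grasp_force: 0.0
```

Emit:
arm_command(series=[[[0,0,0,0,0,0],[0,0,0,0,0,0],[0,0,0,0,0,0],[0,0,0,0,0,0],[0,0,0,0,0,0]]])

```text
time_s: 29.65
tool_pos: [0.502, -0.2838, 0.005]
orientation: [-3.141, 0.0, -2.858]
wrist_force: [-0.7, -0.5, -0.6]
grip_width: 0.0399
grasp_force: 0.0
```

Emit:
arm_command(series=[[[0,0,-0.001,0,0,0],[0,0,-0.002,0,0,0],[0,0,-0.002,0,0,0],[0,0,-0.002,0,0,0],[0,0,-0.002,0,0,0]]])

```text
time_s: 30.15
tool_pos: [0.5019, -0.2838, 0.0028]
orientation: [3.141, 0.0, -2.858]
wrist_force: [-0.5, 0.6, -0.6]
grip_width: 0.04
grasp_force: 0.0
```

Emit:
arm_command(series=[[[0,0,0,0,0,0],[0,0,0,0,0,0],[0,0,0,0,0,0],[0,0,0,0,0,0],[0,0,0,0,0,0]]], grip=0, grip_force=80)

```text
time_s: 30.65
tool_pos: [0.5021, -0.2839, 0.0032]
orientation: [-3.141, 0.0, -2.858]
wrist_force: [-1.1, -0.1, 4.7]
grip_width: 0.0135
grasp_force: 80.0
```

Emit:
arm_command(series=[[[-0.005,0.01,0.01,0,0,0],[-0.01,0.02,0.03,0,0,0],[-0.02,0.03,0.06,0,0,0],[-0.03,0.04,0.1,0,0,0],[-0.04,0.04,0.14,0,0,0]]])

```text
time_s: 31.15
tool_pos: [0.4601, -0.2411, 0.1434]
orientation: [3.138, -0.002, -2.856]
wrist_force: [1.0, -0.0, -0.6]
grip_width: 0.0135
grasp_force: 79.2
```

Emit:
arm_command(series=[[[0,0,0.03,0,0,-0.08],[0,0,0.07,0,0,-0.16],[0,0,0.1,0,0,-0.24],[0,0,0.132,0,0,-0.305],[0,0,0.132,0,0,-0.305]]])

```text
time_s: 31.65
tool_pos: [0.463, -0.2441, 0.2794]
orientation: [-3.138, 0.006, 3.12]
wrist_force: [0.4, -0.5, -1.3]
grip_width: 0.0134
grasp_force: 79.3
```

Emit:
arm_command(series=[[[0.01,-0.025,0,0,0,0],[0.022,-0.05,0,0,0,0],[0.034,-0.075,0,0,0,0],[0.044,-0.098,0,0,0,0],[0.049,-0.1095,0,0,0,0]]])

```text
time_s: 32.15
tool_pos: [0.5109, -0.3541, 0.2727]
orientation: [3.14, -0.002, 3.12]
wrist_force: [-0.0, -0.4, -1.6]
grip_width: 0.0136
grasp_force: 79.2
```

Emit:
arm_command(series=[[[0,0,0,0,0,0],[0,0,0,0,0,0],[0,0,0,0,0,0],[0,0,0,0,0,0],[0,0,0,0,0,0]]])

```text
time_s: 32.65
tool_pos: [0.5108, -0.3526, 0.2752]
orientation: [-3.142, 0.0, 3.121]
wrist_force: [-0.5, -0.7, -1.3]
grip_width: 0.0134
grasp_force: 79.2
```

```bash
python3 - <<'E'
from h import *
s=bot.get_state();print(s['tool_pos'].round(4),s['orientation'].round(3),s['wrist_force'].round(1),s['grip_width'],s['joint_positions'].round(3))
T=np.eye(4);Rm=R.from_euler('xyz',s['orientation']).as_matrix()
eye=s['tool_pos']+Rm@[-.06,0,-.003]; print('eye pred',eye.round(4))
sc,si=grab('scene'),grab('side')
for n,c in(('scene',sc),('side',si)):
    p=proj(c,eye)[0]; q=proj(c,[.5707,-.355,.237])[0]; print(n,p.round(1),q.round(1))
    x,y=int(q[0]),int(q[1]); x=min(max(x,50),509); print('crop',x-50,y-75)
    globals()[n]=cv2.resize(c['pixels'][y-75:y+75,x-50:x+50],None,fx=4,fy=4,interpolation=cv2.INTER_CUBIC)
cv2.imwrite('pics/hk.png',np.hstack([scene,side]))
E
```

```text
[ 0.5108 -0.3526  0.2752] [-3.142  0.     3.121] [-0.5 -0.7 -1.3] 0.013379804429838838 [-0.733  0.401  0.278  1.448  0.    -0.713]
eye pred [ 0.5708 -0.3538  0.2782]
scene [102.5 252.9] [110.  267.6]
crop 60 192
side [325.2 265.2] [323.9 285. ]
crop 273 209
```

View pics/hk.png

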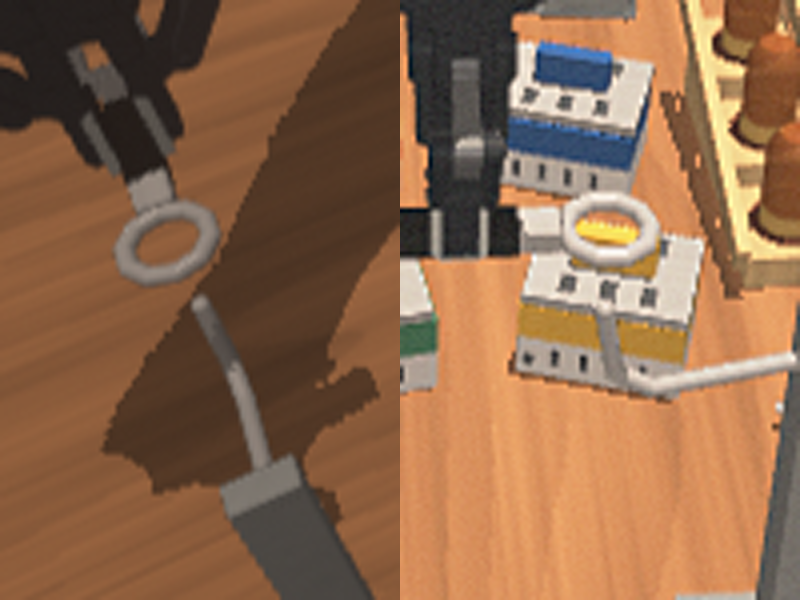

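Ring and tip match the predictions to within 1 px: ring at scene (102,252) and side (326,266), tip at scene (110,267) and side (324,286). Lowering the eye over the tip.

Emit:
arm_command(series=[[[0,-0.0015,-0.01,0,0,0],[0,-0.0015,-0.022,0,0,0],[0.001,-0.0015,-0.034,0,0,0],[0.002,-0.0015,-0.045,0,0,0],[0.003,-0.0015,-0.053,0,0,0]]])

```text
time_s: 33.25
tool_pos: [0.5135, -0.3543, 0.2199]
orientation: [3.14, -0.002, 3.12]
wrist_force: [-0.5, 0.5, -2.1]
grip_width: 0.0129
grasp_force: 79.2
```

Emit:
arm_command(series=[[[0.001,0,-0.006,-0.001,-0.05,0],[0.002,0,-0.013,-0.002,-0.1,0],[0.004,0,-0.02,-0.003,-0.16,0],[0.005,0,-0.027,-0.004,-0.22,0],[0.006,0,-0.032,-0.005,-0.262,0]]])

```text
time_s: 33.75
tool_pos: [0.5194, -0.3543, 0.1888]
orientation: [3.14, 0.263, 3.12]
wrist_force: [-0.3, 0.1, -2.0]
grip_width: 0.0135
grasp_force: 79.2
```

```bash
python3 - <<'E'
from h import *
s=bot.get_state();print(s['tool_pos'].round(4),s['orientation'].round(3),s['wrist_force'].round(1),s['joint_positions'].round(3))
eye=s['tool_pos']+R.from_euler('xyz',s['orientation']).as_matrix()@[-.06,0,-.003]; print('eye bracket',(eye-[.6517,-.357,0]).round(4))
E
```

```text
[ 0.5194 -0.3543  0.1888] [3.14  0.263 3.12 ] [-0.3  0.1 -2. ] [-0.817  0.267 -0.153  0.964  0.188 -0.778]
eye bracket [-0.0752  0.0014  0.2073]
```

Emit:
arm_command(series=[[[0.0034,0,-0.007,-0.002,-0.087,0],[0.007,0,-0.014,-0.004,-0.174,0],[0.0106,0,-0.0205,-0.005,-0.262,0],[0.0144,0,-0.027,-0.007,-0.349,0],[0.0182,0,-0.0325,-0.009,-0.436,0]]])

```text
time_s: 34.25
tool_pos: [0.5378, -0.3545, 0.1571]
orientation: [3.141, 0.701, 3.12]
wrist_force: [0.6, -0.9, -1.6]
grip_width: 0.013
grasp_force: 79.3
```

Emit:
arm_command(series=[[[0.0056,0,-0.006,-0.002,-0.087,0],[0.0114,0,-0.0115,-0.004,-0.174,0],[0.0172,0,-0.0168,-0.005,-0.262,0],[0.0232,0,-0.0217,-0.007,-0.349,0],[0.0293,-0.001,-0.0258,-0.009,-0.436,0]]])

```text
time_s: 34.75
tool_pos: [0.567, -0.3555, 0.1318]
orientation: [3.14, 1.134, 3.119]
wrist_force: [1.1, -1.5, -2.4]
grip_width: 0.0129
grasp_force: 79.3
```

```bash
python3 - <<'E'
from h import *
s=bot.get_state();print(s['tool_pos'].round(4),s['orientation'].round(3),s['wrist_force'].round(1),s['joint_positions'].round(3))
eye=s['tool_pos']+R.from_euler('xyz',s['orientation']).as_matrix()@[-.06,0,-.003]; print('eye bracket',(eye-[.6517,-.357,0]).round(4))
E
```

```text
[ 0.567  -0.3555  0.1318] [3.14  1.134 3.119] [ 1.1 -1.5 -2.4] [-1.046  0.325 -0.929 -0.522  0.886 -0.608]
eye bracket [-0.0621  0.001   0.1875]
```

Emit:
arm_command(series=[[[0.003,0,-0.001,0,-0.02,0],[0.006,0,-0.002,0,-0.04,0],[0.009,0,-0.0035,0,-0.06,0],[0.0106,0,-0.0045,0,-0.08,0],[0.0106,0,-0.0045,0,-0.08,0]]])

```text
time_s: 35.25
tool_pos: [0.5783, -0.3557, 0.1278]
orientation: [3.139, 1.214, 3.12]
wrist_force: [-2.5, 2.4, 5.6]
grip_width: 0.0135
grasp_force: 79.9
```

```bash
python3 - <<'E'
from h import *
s=bot.get_state();print(s['tool_pos'].round(4),s['orientation'].round(3),s['wrist_force'].round(1),s['joint_positions'].round(3))
eye=s['tool_pos']+R.from_euler('xyz',s['orientation']).as_matrix()@[-.06,0,-.003]; print('eye bracket',(eye-[.6517,-.357,0]).round(4))
E
```

```text
[ 0.5783 -0.3557  0.1278] [3.139 1.214 3.12 ] [-2.5  2.4  5.6] [-1.043  0.417 -0.973 -0.767  0.928 -0.52 ]
eye bracket [-0.0552  0.0009  0.1851]
```

The eye is resting on the bar. Releasing and backing out.

Emit:
arm_command(series=[[[0,0,0,0,0,0],[0,0,0,0,0,0],[0,0,0,0,0,0],[0,0,0,0,0,0],[0,0,0,0,0,0]]], grip=0.05)

```text
time_s: 35.75
tool_pos: [0.5779, -0.3559, 0.1271]
orientation: [3.135, 1.211, 3.115]
wrist_force: [0.2, 0.5, -0.2]
grip_width: 0.0496
grasp_force: 0.0
```

Emit:
arm_command(series=[[[-0.014,0,0.005,0,0,0],[-0.03,0,0.011,0,0,0],[-0.05,0,0.018,0,0,0],[-0.075,0,0.027,0,0,0],[-0.1,0,0.036,0,0,0]]])

```text
time_s: 36.25
tool_pos: [0.4771, -0.3553, 0.1632]
orientation: [3.134, 1.211, 3.114]
wrist_force: [-0.0, 0.6, -0.1]
grip_width: 0.0501
grasp_force: 0.0
```

Emit:
arm_command(series=[[[-0.03,0.01,0.02,0,0.1,0],[-0.06,0.02,0.05,0,0.2,0],[-0.08,0.03,0.08,0,0.3,0],[-0.1,0.05,0.11,0,0.4,0],[-0.1,0.07,0.13,0,0.5,0]]])

```text
time_s: 36.75
tool_pos: [0.3981, -0.3147, 0.2542]
orientation: [-3.135, 0.786, 3.121]
wrist_force: [1.1, -2.2, -0.1]
grip_width: 0.0499
grasp_force: 0.0
```

```bash
python3 - <<'E'
from h import *
s=bot.get_state();print(s['time_s'],s['tool_pos'].round(4),s['wrist_force'].round(1))
a,b=grab('scene')['pixels'],grab('side')['pixels']
cv2.imwrite('pics/fin.png',np.hstack([cv2.resize(a[190:410,70:270],(400,440)),cv2.resize(b[200:420,210:410],(400,440))]))
E
```

```text
36.75 [ 0.3981 -0.3147  0.2542] [ 1.1 -2.2 -0.1]
```

View pics/fin.png

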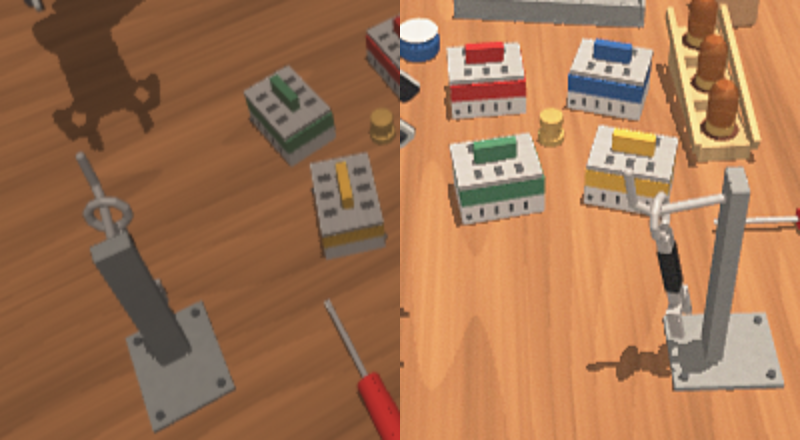

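The puller hangs on the hook at side (657,210), with all four covers flush, bulbs and post standing. I'll let it settle, then check that it is still.

Emit:
arm_command(series=[[[0,0,0,0,0,0],[0,0,0,0,0,0],[0,0,0,0,0,0],[0,0,0,0,0,0],[0,0,0,0,0,0]]])

```text
time_s: 37.35
tool_pos: [0.4, -0.315, 0.2531]
orientation: [-3.135, 0.791, 3.123]
wrist_force: [-0.5, 0.4, 0.5]
grip_width: 0.0503
grasp_force: 0.0
```

Emit:
arm_command(series=[[[0,0,0,0,0,0],[0,0,0,0,0,0],[0,0,0,0,0,0],[0,0,0,0,0,0],[0,0,0,0,0,0]]])

```text
time_s: 37.85
tool_pos: [0.4002, -0.3152, 0.2544]
orientation: [-3.132, 0.792, 3.125]
wrist_force: [0.6, 0.8, -0.2]
grip_width: 0.05
grasp_force: 0.0
```

Emit:
arm_command(series=[[[0,0,0,0,0,0],[0,0,0,0,0,0],[0,0,0,0,0,0],[0,0,0,0,0,0],[0,0,0,0,0,0]]])

```text
time_s: 38.35
tool_pos: [0.4001, -0.3152, 0.2543]
orientation: [-3.132, 0.792, 3.125]
wrist_force: [-0.4, -0.2, 0.3]
grip_width: 0.0502
grasp_force: 0.0
```

Emit:
arm_command(series=[[[0,0,0,0,0,0],[0,0,0,0,0,0],[0,0,0,0,0,0],[0,0,0,0,0,0],[0,0,0,0,0,0]]])

```text
time_s: 38.85
tool_pos: [0.4001, -0.3152, 0.2543]
orientation: [-3.132, 0.792, 3.125]
wrist_force: [-0.2, 0.0, 0.1]
grip_width: 0.0498
grasp_force: 0.0
```

```bash
python3 - <<'E'
from h import *
for i in range(10):
    c=grab('side'); p=c['pixels'][320:352,330:352]; m=(p.max(2)<45).astype(np.uint8)
    b=blobs(m,10); print([(a,(ce+[330,320]).round(1)) for _,a,ce in b])
print(bot.get_state()['joint_positions'].round(2))
E
```

```text
[(61, array([331.7, 334. ]))]
[(50, array([331.4, 332.7]))]
[(47, array([331.5, 332.6]))]
[(67, array([332.1, 333.7]))]
[(107, array([334. , 335.2]))]
[(105, array([337. , 335.6]))]
[(124, array([339.6, 336.2]))]
[(128, array([340.6, 336.5]))]
[(131, array([340.4, 337.2]))]
[(122, array([338.9, 337.2]))]
[-1.25 -0.16 -0.65  0.74  0.73 -1.1 ]
```

Still swaying noticeably, so I'll wait longer.

Emit:
arm_command(series=[[[0,0,0,0,0,0],[0,0,0,0,0,0],[0,0,0,0,0,0],[0,0,0,0,0,0],[0,0,0,0,0,0]]])

```text
time_s: 39.85
tool_pos: [0.4001, -0.3152, 0.2544]
orientation: [-3.132, 0.792, 3.125]
wrist_force: [0.2, 0.9, 0.5]
grip_width: 0.05
grasp_force: 0.0
```

Emit:
arm_command(series=[[[0,0,0,0,0,0],[0,0,0,0,0,0],[0,0,0,0,0,0],[0,0,0,0,0,0],[0,0,0,0,0,0]]])

```text
time_s: 40.35
tool_pos: [0.4001, -0.3152, 0.2543]
orientation: [-3.132, 0.792, 3.125]
wrist_force: [-0.9, 0.1, 0.0]
grip_width: 0.05
grasp_force: 0.0
```

Emit:
arm_command(series=[[[0,0,0,0,0,0],[0,0,0,0,0,0],[0,0,0,0,0,0],[0,0,0,0,0,0],[0,0,0,0,0,0]]])

```text
time_s: 40.85
tool_pos: [0.4001, -0.3152, 0.2543]
orientation: [-3.132, 0.792, 3.125]
wrist_force: [-0.0, -0.6, -0.0]
grip_width: 0.0501
grasp_force: 0.0
```

Emit:
arm_command(series=[[[0,0,0,0,0,0],[0,0,0,0,0,0],[0,0,0,0,0,0],[0,0,0,0,0,0],[0,0,0,0,0,0]]])

```text
time_s: 41.35
tool_pos: [0.4001, -0.3152, 0.2543]
orientation: [-3.132, 0.792, 3.125]
wrist_force: [0.0, 0.1, -0.2]
grip_width: 0.05
grasp_force: 0.0
```

Emit:
arm_command(series=[[[0,0,0,0,0,0],[0,0,0,0,0,0],[0,0,0,0,0,0],[0,0,0,0,0,0],[0,0,0,0,0,0]]])

```text
time_s: 41.85
tool_pos: [0.4001, -0.3152, 0.2543]
orientation: [-3.132, 0.792, 3.125]
wrist_force: [-0.5, -0.0, 0.3]
grip_width: 0.0503
grasp_force: 0.0
```

Emit:
arm_command(series=[[[0,0,0,0,0,0],[0,0,0,0,0,0],[0,0,0,0,0,0],[0,0,0,0,0,0],[0,0,0,0,0,0]]])

```text
time_s: 42.35
tool_pos: [0.4001, -0.3152, 0.2543]
orientation: [-3.132, 0.792, 3.125]
wrist_force: [0.2, 0.5, 1.1]
grip_width: 0.0498
grasp_force: 0.0
```

Emit:
arm_command(series=[[[0,0,0,0,0,0],[0,0,0,0,0,0],[0,0,0,0,0,0],[0,0,0,0,0,0],[0,0,0,0,0,0]]])

```text
time_s: 42.85
tool_pos: [0.4001, -0.3152, 0.2544]
orientation: [-3.132, 0.792, 3.125]
wrist_force: [0.8, -0.2, -0.5]
grip_width: 0.0497
grasp_force: 0.0
```

Emit:
arm_command(series=[[[0,0,0,0,0,0],[0,0,0,0,0,0],[0,0,0,0,0,0],[0,0,0,0,0,0],[0,0,0,0,0,0]]])

```text
time_s: 43.35
tool_pos: [0.4001, -0.3152, 0.2543]
orientation: [-3.132, 0.792, 3.125]
wrist_force: [-0.1, -0.2, 0.2]
grip_width: 0.0501
grasp_force: 0.0
```

Emit:
arm_command(series=[[[0,0,0,0,0,0],[0,0,0,0,0,0],[0,0,0,0,0,0],[0,0,0,0,0,0],[0,0,0,0,0,0]]])

```text
time_s: 43.85
tool_pos: [0.4001, -0.3152, 0.2543]
orientation: [-3.132, 0.792, 3.125]
wrist_force: [-0.2, -0.0, 0.6]
grip_width: 0.0499
grasp_force: 0.0
```

Emit:
arm_command(series=[[[0,0,0,0,0,0],[0,0,0,0,0,0],[0,0,0,0,0,0],[0,0,0,0,0,0],[0,0,0,0,0,0]]])

```text
time_s: 44.35
tool_pos: [0.4001, -0.3152, 0.2543]
orientation: [-3.132, 0.792, 3.125]
wrist_force: [0.4, 0.2, 0.1]
grip_width: 0.0502
grasp_force: 0.0
```

```bash
python3 - <<'E'
from h import *
for i in range(14):
    c=grab('side'); p=c['pixels'][315:355,322:355]; m=(p.max(2)<45).astype(np.uint8)
    b=max(blobs(m,5),key=lambda t:t[1],default=None); print(b and (b[1],(b[2]+[322,315]).round(1)))
E
```

```text
(102, array([335.1, 336. ]))
(107, array([335.2, 336.3]))
(104, array([335.2, 336.1]))
(106, array([335.2, 336.2]))
(101, array([335.2, 336. ]))
(103, array([335.2, 336.3]))
(105, array([335.2, 336.1]))
(100, array([335.1, 335.9]))
(102, array([335.3, 336.1]))
(103, array([335.1, 336.3]))
(105, array([335.1, 336.2]))
(102, array([335. , 336.3]))
(101, array([335.1, 336.1]))
(103, array([335.1, 336. ]))
```

The puller is at rest. Handing the job in.

```bash
python3 -c "
from plant import bot
print(bot.close_job())"
```

```text
the job is handed in; nothing more can be done
None
```

The job is handed in (no verdict came back): all four covers sit on their matching modules, the puller hangs still on the hook free of the gripper, and the bulbs and brass post look undisturbed in the last picture; the gripper once brushed the fixed bracket hook, with a peak reading of about 11 N.

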